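# Find the socket that fits and crack the terminal nut loose

## Task

Find out which of the three orange-gripped sockets in the green tray fits the hex nut on the porcelain terminal nearest the chrome toggle switch, by trying them on it (a smaller one stops on top of the nut, a larger one drops on but spins freely), and with it slacken that nut about an eighth of a turn anticlockwise. Stand the sockets you reject back upright in the tray, keep the fingers off the terminals, and leave the other nuts, the porcelain valve base and the two brass thumb nuts as they are. Finish while still gripping the fitting socket, upright and fully seated on the nut, without letting go.

Things in the scene. Friction and masses are not known exactly. Their poses are not given: they have to be found in the camera images.
- socket_a: One of three sockets on hand-turn adapters, identical outside, 84 mm tall, about 0.2 kg, standing mouth down in the tray. Origin: centre of the mouth's rim, z up. Lower 36 mm: steel skirt, hexagonal outside too, 38 mm across flats; two opposite flats face along its x axis. Neck 23 mm across; from 42 to 84 mm above the rim a round ribbed orange grip, 30 mm in diameter. Names tell nothing of size.
- socket_b: Socket like socket_a outside. Inside, out of sight, each has a hexagon 24 mm deep, parallel to the outer one: 20.5, 25.6 and 31.8 mm across flats, made for the nuts of 19, 24 and 30. On its own nut it slips on if turned within 6 degrees of the nut's angle (hexagons repeat every 60), rests its rim on the washer, and turns only 6 to 10 degrees either way before it bites.
- socket_c: Socket like socket_a and socket_b. On a nut larger than its own it stops on top, its rim 10 mm or more above the washer. On a smaller nut it also reaches the washer but spins freely and can be shifted over 3 mm sideways from centre each way; on its own nut it has under 1 mm of play each way. The places of the three sockets are swapped from run to run.
- terminal_1: One of three porcelain stand-off terminals, fixed upright on the board, alike but for nut size; places and angles vary. Origin: centre of its underside, z up. Cream ribbed insulator 60 mm across, 40 mm tall; brass washer on it, 48 mm across, its flat top 43 mm above the origin; on that a tightened steel hex nut on a brass stud. Names tell nothing of nut size.
- terminal_2: Terminal like terminal_1. The nuts of the three are 19, 24 and 30 mm across flats and 11, 13 and 15 mm tall, standing on the washer (43 mm above the origin), lightly chamfered on top; the stud, 12 to 18 mm thick, stands 6 mm out of the nut. At the start two opposite flats of the nut face along the terminal's x axis.
- terminal_3: Terminal like terminal_1 and terminal_2. Terminals stand 105 mm apart in a row; the one nearest the switch (always an end one) is the one to work on.
- nut_1 (a joint): angle of the hex nut on terminal_1: 0 at the start (tight), grows up to 1.5 rad as it is slackened, anticlockwise seen from above; it cannot be tightened further. It turns stiffly, with about 0.15 N m of steady friction, and stays where it is left.
- nut_2 (a joint): angle of the hex nut on terminal_2: 0 at the start (tight), grows up to 1.5 rad as it is slackened, anticlockwise seen from above; it cannot be tightened further. It turns stiffly, with about 0.15 N m of steady friction, and stays where it is left.
- nut_3 (a joint): angle of the hex nut on terminal_3: 0 at the start (tight), grows up to 1.5 rad as it is slackened, anticlockwise seen from above; it cannot be tightened further. It turns stiffly, with about 0.15 N m of steady friction, and stays where it is left.
- switch: chrome toggle switch housing, 46 x 46 mm and 32 mm tall, lever to 61 mm, fixed on the desk on the far side of one END terminal of the row, about 95 mm from it (the other terminals are over 130 mm away). Marks the terminal to work on. Origin: centre of its underside, z up.
- tray: green steel tray, fixed, 110 mm (x) x 300 mm (y), rim 14 mm high, walls and floor 5 mm thick: the sockets stand on its floor 5 mm above the desk, in a row along its y axis, 90 mm apart. Origin: centre of its underside.
- board: dark terminal board, fixed, 85 mm (x) x 330 mm (y) x 15 mm, on which the three terminals stand in a row along its y axis, 105 mm apart, their undersides 15 mm above the desk. Origin: centre of its underside.
- valve_base: loose cream porcelain valve base, disc 52 mm across, 22 mm tall, on the desk at the far side of the other end terminal. Leave it alone. Origin: centre of its underside.
- thumb_nut_1: loose brass thumb nut, 25 mm across, 15 mm tall, on the desk on the robot's side of the terminal board. Leave it alone. Origin: centre of its underside.
- thumb_nut_2: loose brass thumb nut, 25 mm across, 15 mm tall, on the desk on the robot's side of the terminal board. Leave it alone. Origin: centre of its underside.
There are look-alikes about, which are no part of the job. What is shaped like the socket_c but blue or turquoise is not meant.

How it is judged:
By the outcome, as a careful person would: the job done as asked, in the order asked, and still so for the second after the job is handed in, while the arm keeps its last pose, push and grip.
It also fails if it takes over 72 s, if anything falls off the work surface, if the arm or the gripper's body presses on something with over 40 N, if the wrist force passes 120 N, or if a joint passes its speed limit or range.

## Robot

A 6-joint arm with a two-finger parallel gripper is mounted at the origin on the work surface. World frame = base frame: x ahead of the robot, y to its left, z up, the work surface at z = 0. Lengths are in mm, angles in rad, forces in N, time in s.
With the tool pointing down it reaches from about 400 to 925 mm from the base axis. Payload 12.5 kg.
Tool frame: the origin (TCP) lies midway between the tips of the shut fingers; the grasp point (between the pads) lies 19 mm behind it; z points along the fingers, y is the direction in which the jaws open and shut (so a half turn about z gives the same grasp; the last joint's range is limited). The gripper opens to 95 mm and grips with 3 to 60 N. Pads are 20 mm wide; open, the fingers measure 119 mm over their backs; the gripper's body (75 mm by 180 mm) begins 59 mm behind the grasp point.
Start: joints at [-1.212, 0.491, 1.559, -0, 1.092, -0.106], TCP at [280.177, -558.702, 214.661] pointing down, gripper open.
Joint ranges: [-3.1, 3.1], [-0.84, 2.19], [0.05, 2.79], [-1.13, 4.28], [0.06, 2.93], [-2.69, 2.69]. Speed limits (rad/s): [2.22, 2.22, 2.79, 3.14, 3.14, 3.14].

## Interface

Orientations are given as [roll, pitch, yaw] about the fixed x, y, z axes, in that order (R = Rz(yaw) Ry(pitch) Rx(roll)).
In Python, from cell import env, eyes, job_done, boxes_of, regions_of gives the robot as it stands.
- The arm moves only by the tool send_rows, never from a script. Its argument "plan" is text: rows parted by semicolons, each of 5 numbers parted by spaces: the shift along the tool's x, y, z in mm, then the turn about the tool's z in rad, then the finger opening in mm, from 0 to 95.1. In form: x y z roll gripper; .... A call has 1 to 8 rows; each row shifts and turns the pose as measured when the row begins, along the tool's axes as they then stand; what a row does not reach is not made up. A row lasts 1/10 s, in which the tool goes at most 50 mm and 8.59 degrees, less where a joint would pass 70% of its speed; a pose out of reach is approached as far as the arm can. A call with a gripper value outside its range is refused whole. The fingers move at their own pace and stop on an object; the grip force is fixed at half the most. Time passes only in rows, so rows that do not move let the fingers close. It gives the time, the measured TCP pose, the force and the opening at its end, in the units of the state.
- env.state(): the state, without advancing time (a new reading comes with each control period).
- eyes.read_camera(name): name is "side" or "top" or "wrist"; returns a dict with "image" (400x640x3 uint8, red, green, blue), "vertical_fov" (degrees; the focal length in pixels is half the picture's height over the tangent of half this angle, whatever the lens; pixels are square), "cx", "cy" (the principal point, pixels), "extrinsics" (4x4, takes a point from camera to world coordinates). Camera axes: x right, y up, looking along -z (the intrinsics and any distortion apply to the point x, -y, -z); pixel columns grow to the right and rows downward; lengths in mm; the calibration is good to about 2 mm. A picture is of the moment at which its call begins. There is no depth.
- job_done(): hands the job in, once; it reports no verdict.
Trained networks look in a picture, given as the dict that the camera call returned (one of the last four; its "shot" number tells which), for a name from the list of things; names that differ only in an ending like _2 or _b are one class to them, and where a whole thing is asked for, a point or a joint stands for the part that bears it (a point fixed in the world has none). Each returns a list of dicts, best first, with "confidence" (0 to 1); they miss things now and then, are a little off and sometimes report something else, mostly with a low value. They report only what shows in the picture. A call takes as long as a camera call. They do not tell look-alikes from the thing itself.
- boxes_of(target, picture): "bbox" ([left, top, width, height] in pixels, round what is visible of it).
- regions_of(target, picture): "pixels" (400x640 bool, what is visible of it) and "bbox" ([left, top, width, height] in pixels, round what is visible of it).
The state is a dict: "t": time; "joints": joint angles; "qvel": joint speeds; "tau": joint torques, N m; "eef_pos": TCP position; "tcp_rot": TCP orientation; "ft_force": force on the tool from outside, world axes, zero at the start; "moment": the same for the moment, N m; "opening": opening from 0.0 (shut) to 1.0 (fully open).
Only numpy, scipy, OpenCV 4.12 (cv2) and the standard library are available. Lean on these libraries where they do the work, as an engineer would, in place of code of your own. Each camera call takes 0.05 s, during which the arm holds its last target.

## Working session

There is one attempt and no reset: what is moved stays moved. The work goes in short steps, Python scripts to look and compute and a tool call to move; the robot and the scene stay as the last step left them, time stands still between calls to the robot, and variables do not carry over. Pictures are saved under pics/ and viewed, and the job is handed in when it is done.

Besides the shell and the picture viewer there is one more tool, called after ">>>" as name(argument=value, ...) on one line, values as JSON. send_rows: Moves the arm, as the interface text tells. Its arguments: {"type":"object","properties":{"plan":{"type":"string"}},"required":["plan"]}

```bash
ls; mkdir -p pics
cat > h.py <<'E'
import numpy as np,cv2
from cell import env,eyes,job_done,boxes_of,regions_of
def shot(n,f):
    p=eyes.read_camera(n); cv2.imwrite('pics/'+f,p['image'][:,:,::-1]); return p
def K(p):
    h,w=p['image'].shape[:2]; f=h/2/np.tan(np.radians(p['vertical_fov'])/2); return f,p['cx'],p['cy']
def at_z(p,u,v,z):
    f,cx,cy=K(p); E=np.array(p['extrinsics']); d=E[:3,:3]@np.array([(u-cx)/f,-(v-cy)/f,-1]); o=E[:3,3]
    return o+d*(z-o[2])/d[2]
def proj(p,P):
    f,cx,cy=K(p); E=np.array(p['extrinsics']); q=E[:3,:3].T@(np.array(P,float)-E[:3,3]); return cx+f*q[0]/-q[2], cy-f*q[1]/-q[2]
E
python3 - <<'E'
from h import *
np.set_printoptions(precision=3,suppress=True)
print(env.state())
for n in ['top','side','wrist']:
    p=shot(n,n+'0.png'); print(n,p['vertical_fov'],p['cx'],p['cy'],[k for k in p]); print(p['extrinsics'])
    if n=='wrist':continue
    for t in ['socket_a','terminal_1','nut_1','switch','tray','board']:
        for b in boxes_of(t,p): print(t,np.array(b['bbox']),round(b['confidence'],2))
E
```

```text
pics
{'t': 0.0, 'joints': array([-1.212,  0.492,  1.559,  0.   ,  1.092, -0.106]), 'qvel': array([ 0.002,  0.001, -0.001, -0.   , -0.   , -0.   ]), 'tau': array([ -0.   , -61.264, -25.818,   0.069,   0.048,  -0.   ]), 'eef_pos': array([ 280.078, -558.445,  214.058]), 'tcp_rot': array([-3.14 , -0.   ,  0.465]), 'ft_force': array([ 0.699,  0.963, -0.378]), 'moment': array([ 0.027, -0.017,  0.028]), 'opening': 0.9988909350963826}
top 55.1257094731873 321.01927626006835 200.6663926764075 ['image', 'vertical_fov', 'cx', 'cy', 'extrinsics', 'shot']
[[  -0.013    0.999   -0.041  436.964]
 [  -1.      -0.014   -0.019   73.488]
 [  -0.019    0.041    0.999 1087.35 ]
 [   0.       0.       0.       1.   ]]
socket_a [175.9 185.3  21.6  11.6] 0.78
socket_a [247.5 247.9  17.2  20.4] 0.65
socket_a [243.1 200.6  19.5  14.1] 0.62
socket_a [276.5 196.6  14.   19.5] 0.55
socket_a [264.5 139.5  18.7  17.5] 0.46
socket_a [310.5 191.1  14.   11.1] 0.45
terminal_1 [374.7 163.1  21.6  22.8] 0.81
terminal_1 [453.4 166.2  22.1  25.5] 0.69
nut_1 [422.2 167.4  11.7  15. ] 0.65
nut_1 [364.7 158.2 120.1  34.4] 0
[... 662 characters left out ...]
[304.8 200.7  17.6  34.7] 0.57
socket_a [337.1 159.7  21.7  23.2] 0.34
terminal_1 [382.3 130.3  18.1  18. ] 0.83
terminal_1 [364.2 138.3  17.1  29.8] 0.75
terminal_1 [339.9 162.3  18.4  23. ] 0.75
terminal_1 [303.6 201.8  17.5  29. ] 0.23
nut_1 [347.1 165.2   4.8   6.9] 0.39
switch [318.3 152.6  17.   14.6] 0.71
tray [241.  204.6 101.7 102.6] 0.97
tray [360.4 122.8  20.4  16. ] 0.21
board [327.  132.5  86.6  66.1] 0.58
wrist 59.4889446048441 320.64854092620277 203.61282903437223 ['image', 'vertical_fov', 'cx', 'cy', 'extrinsics', 'shot']
[[   0.449    0.866    0.22   341.06 ]
 [  -0.894    0.435    0.109 -528.648]
 [  -0.001   -0.246    0.969  385.054]
 [   0.       0.       0.       1.   ]]
```

View pics/top0.png

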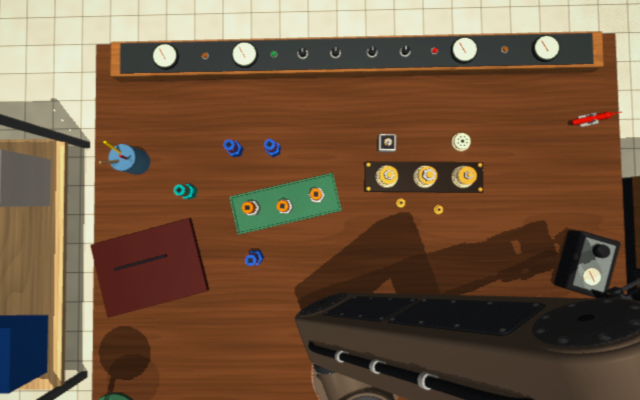

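View pics/side0.png

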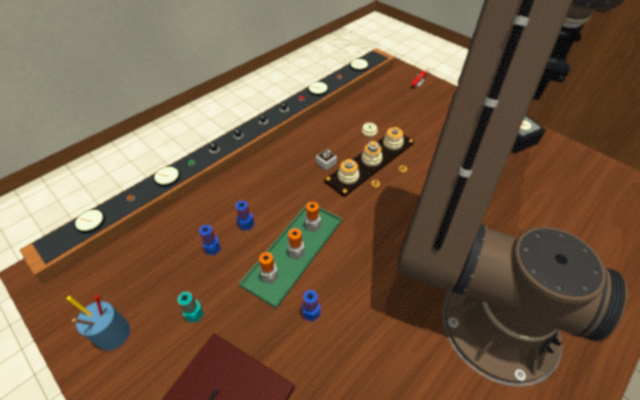

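View pics/wrist0.png

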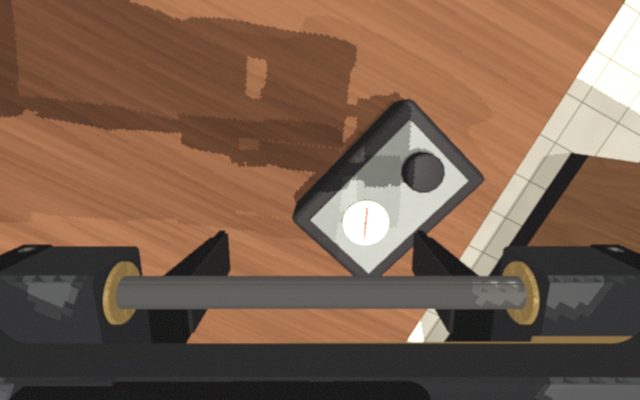

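Run:
```python
import cv2
a=cv2.imread('pics/top0.png')[120:280,165:495]; cv2.imwrite('pics/top0c.png',cv2.resize(a,None,fx=2.4,fy=2.4,interpolation=cv2.INTER_CUBIC))
a=cv2.imread('pics/side0.png')[115:335,170:430]; cv2.imwrite('pics/side0c.png',cv2.resize(a,None,fx=2.7,fy=2.7,interpolation=cv2.INTER_CUBIC))
```

```text
(no output)
```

View pics/top0c.png

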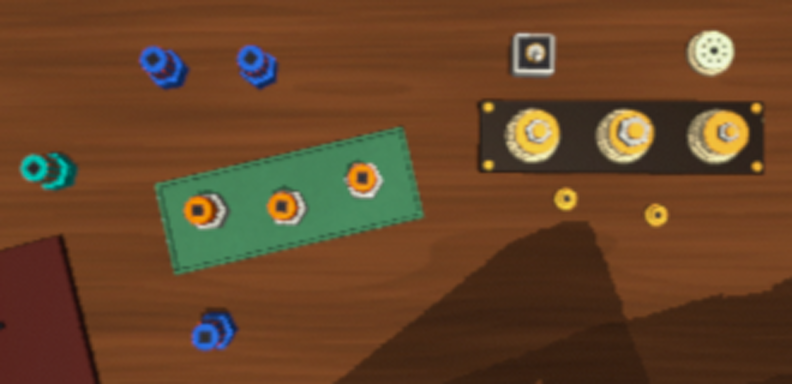

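View pics/side0c.png

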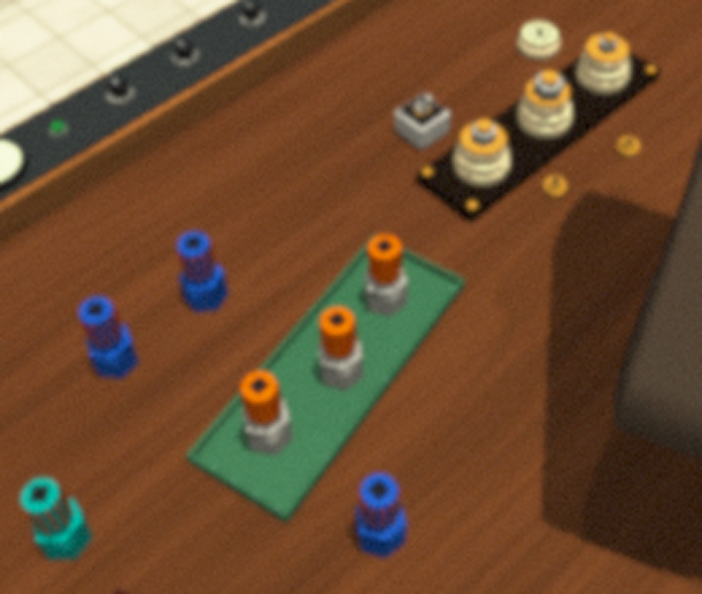

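The work terminal is the left one in the top view, at pixel (387,176), next to the chrome switch at (387,142). The orange sockets in the tray are at (250,207), (284,206) and (317,194). The blue and turquoise ones are look-alikes, and they all stand outside the tray.

Run:
```python
from h import *
np.set_printoptions(precision=1,suppress=True)
p=eyes.read_camera('top')
for n,u,v,z in [('sL',248,208,89),('sM',282.5,206,89),('sR',316,194,89),('tL',389,174.5,73),('tM',428.5,174,73),('tR',468,174.5,73),('sw',387,142,32),('trayTL',230,197,14),('trayTR',333,173.5,14),('trayBR',341,211,14),('trayBL',239,233,14),('bTL',365,162,15),('bTR',483,163,15),('bBL',364.5,191,15),('bBR',483,193,15)]:
    print(n,at_z(p,u,v,z))
q=eyes.read_camera('side')
for n,u,v,z in [('sL',266,258,89),('sM',295,233,89),('sR',312.5,206,89),('tL',349,162,73),('tM',373,145,73),('tR',394.5,131,73)]:
    print(n,at_z(q,u,v,z))
```

```text
sL [461.2 283.6  89. ]
sM [465.3 193.2  89. ]
sR [495.4 105.2  89. ]
tL [545.3 -88.3  73. ]
tM [ 545.1 -192.4   73. ]
tR [ 542.2 -295.9   73. ]
sw [640.  -91.1  32. ]
trayTL [494.8 350.2  14. ]
trayTR [556.8  59.1  14. ]
trayBR [451.2  38.2  14. ]
trayBL [393.3 325.1  14. ]
bTL [587.8 -31.1  15. ]
bTR [ 579.8 -359.5   15. ]
bBL [506.2 -28.3  15. ]
bBR [ 496. -357.   15.]
sL [459.9 287.2  89. ]
sM [463.9 194.3  89. ]
sR [493.5 107.1  89. ]
tL [544.4 -87.7  73. ]
tM [ 542.  -191.2   73. ]
tR [ 536.1 -287.2   73. ]
```

```bash
cat >> h.py <<'E'
def rows(x,y,z,yaw=None,g=95,n=8):
    """first turn-coupled plan in tool rows toward target"""
    s=env.state(); p=s['eef_pos'].astype(float); w=s['tcp_rot'][2]; yaw=w if yaw is None else yaw
    d=np.array([x,y,z])-p; dy=yaw-w; dy=(dy+np.pi)%(2*np.pi)-np.pi
    k=max(1,int(np.ceil(max(np.linalg.norm(d)/48,abs(dy)/.145))))
    out=[]
    for i in range(min(k,n)):
        a=w+dy*i/k; st=d/k
        out.append("%.1f %.1f %.1f %.3f %g"%(st[0]*np.cos(a)+st[1]*np.sin(a), st[0]*np.sin(a)-st[1]*np.cos(a), -st[2], -dy/k, g))
    print(k,'; '.join(out)); print(p,w)
E
python3 -c "
from h import *
rows(515,-88,215,0)"
```

```text
11 38.3 -28.7 -0.0 0.042 95; 37.0 -30.3 -0.0 0.042 95; 35.7 -31.8 -0.0 0.042 95; 34.3 -33.3 -0.0 0.042 95; 32.9 -34.7 -0.0 0.042 95; 31.4 -36.1 -0.0 0.042 95; 29.8 -37.4 -0.0 0.042 95; 28.2 -38.6 -0.0 0.042 95
[ 280.18232983 -558.70443925  214.69498799] 0.46488921984013465
```

>>> send_rows(plan="38 -29 0 0.042 95; 37 -30 0 0.042 95; 36 -32 0 0.042 95; 34 -33 0 0.042 95; 33 -35 0 0.042 95; 31 -36 0 0.042 95; 30 -37 0 0.042 95; 28 -39 0 0.042 95")

```text
t: 1.65
eef_pos: [455.1, -210.3, 214.0]
tcp_rot: [3.139, -0.002, 0.107]
ft_force: [0.6, -0.5, -0.9]
opening: 0.997
```

```bash
python3 -c "
from h import *
rows(515,-88,215,0)"
```

```text
3 24.2 -38.4 -0.3 0.036 95; 22.8 -39.3 -0.3 0.036 95; 21.4 -40.0 -0.3 0.036 95
[ 455.14551434 -210.33056021  214.02568705] 0.10684488332091013
```

>>> send_rows(plan="24 -38 0 0.036 95; 23 -39 0 0.036 95; 21 -40 0 0.036 95; 3 0 0 0 95")

```text
t: 2.05
eef_pos: [521.2, -79.0, 214.8]
tcp_rot: [3.139, -0.004, -0.003]
ft_force: [0.4, 0.3, -0.2]
opening: 1.0
```

Run:
```python
from h import *
s=env.state();print(s['eef_pos'],s['tcp_rot'])
p=shot('wrist','w1.png')
print(proj(p,(545,-88,73)))
```

```text
[521.19751328 -79.04655849 214.75211517] [ 3.13890750e+00 -4.21617748e-03 -2.75109839e-03]
(np.float64(329.58562186111527), np.float64(166.43585452051346))
```

View pics/w1.png

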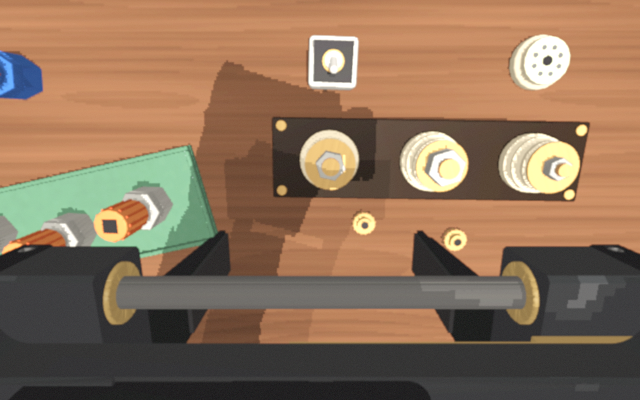

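Wrist view: the target nut is at (330,163) on the terminal below the switch (333,62). The other nuts are at (446,167) and (558,168).

Run:
```python
import cv2
a=cv2.imread('pics/w1.png')[120:205,285:375]; cv2.imwrite('pics/w1c.png',cv2.resize(a,None,fx=7,fy=7,interpolation=cv2.INTER_CUBIC))
```

```text
(no output)
```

View pics/w1c.png

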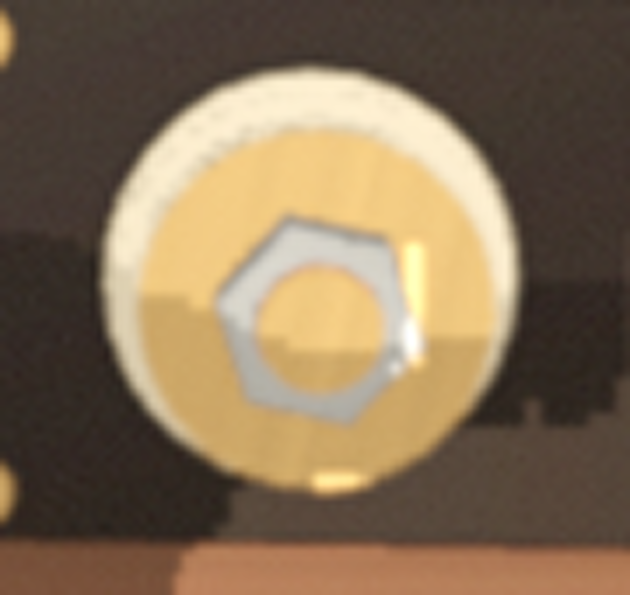

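```bash
cat >> h.py <<'E'
from scipy.optimize import least_squares
def hexfit(p,pts,z,af=None):
    W=np.array([at_z(p,u,v,z)[:2] for u,v in pts])
    c=W.mean(0); 
    def f(q):
        k=np.arange(len(W)); a=q[2]-k*np.pi/3   # clockwise listing as seen from above
        return (W-(q[:2]+q[3]*np.c_[np.cos(a),np.sin(a)])).ravel()
    a0=np.arctan2(*(W[0]-c)[::-1])
    r=least_squares(f,[*c,a0,14]); 
    # corner angle -> flat normal = corner+30
    print('centre',r.x[:2],'flatnormal deg mod60',(np.degrees(r.x[2])+30)%60,'AF',r.x[3]*np.sqrt(3),'res',np.abs(r.fun).max())
    return r.x
E
python3 - <<'E'
from h import *
s=env.state()
p=eyes.read_camera('wrist')
c=[(292,216),(385,238),(409,330),(348,422),(250,403),(218,300)]
hexfit(p,[(285+(u-3)/7,120+(v-3)/7) for u,v in c],71)
print(at_z(p,285+316/7,120+309/7,58))
print(at_z(p,285+321/7,120+330/7,77))
E
```

```text
centre [545.71810902 -90.11522082] flatnormal deg mod60 49.026038310453984 AF 23.04937424234109 res 1.1957945098932043
[544.85656794 -90.75493414  58.        ]
[544.72489421 -90.84202138  77.        ]
```

```bash
python3 -c "
from h import *
rows(437,193,215,0.2)"
```

```text
6 -14.0 -45.8 -0.1 -0.034 95; -12.5 -46.3 -0.1 -0.034 95; -10.9 -46.7 -0.1 -0.034 95; -9.3 -47.0 -0.1 -0.034 95; -7.7 -47.3 -0.1 -0.034 95; -6.1 -47.5 -0.1 -0.034 95
[520.28151342 -82.25885846 214.58428532] -0.003040692163058356
```

>>> send_rows(plan="-14 -46 0 -0.034 60; -12 -46 0 -0.034 60; -11 -47 0 -0.034 60; -9 -47 0 -0.034 60; -8 -47 0 -0.034 60; -6 -47 0 -0.034 60; 0 0 0 0 60")

```text
t: 2.85
eef_pos: [435.3, 190.5, 212.9]
tcp_rot: [3.136, -0.004, 0.197]
ft_force: [0.1, -0.2, 0.4]
opening: 0.63
```

Run:
```python
from h import *
s=env.state();print(s['eef_pos'],s['tcp_rot'])
p=shot('wrist','w2.png')
for q in [(461,285,89),(465,193,89),(495,105,89)]: print(proj(p,q))
a=p['image'][90:250,150:480,::-1]; cv2.imwrite('pics/w2c.png',cv2.resize(a,None,fx=2.4,fy=2.4,interpolation=cv2.INTER_CUBIC))
```

```text
[435.33403281 190.51501441 212.94390722] [ 3.13599382 -0.00374357  0.19655263]
(np.float64(214.0555093147329), np.float64(145.58452073839118))
(np.float64(323.4066226053216), np.float64(162.41938230095576))
(np.float64(433.7366121165162), np.float64(147.76903516666107))
```

View pics/w2.png

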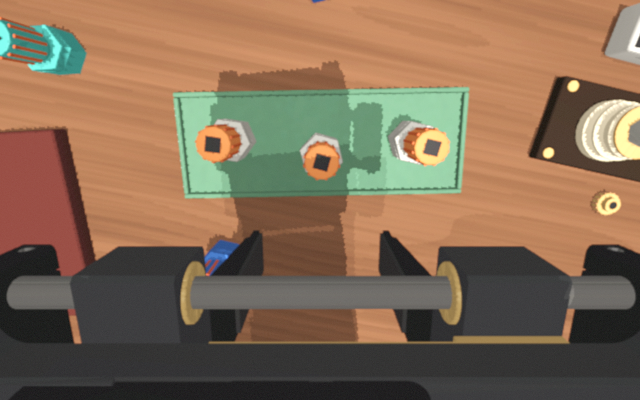

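Run:
```python
import cv2,numpy as np
a=cv2.imread('pics/w2.png'); o=[]
for u,v in [(227,142),(322,155),(421,147)]:
    o.append(cv2.resize(a[v-35:v+35,u-38:u+38],None,fx=7,fy=7,interpolation=cv2.INTER_CUBIC))
cv2.imwrite('pics/w2a.png',o[0]);cv2.imwrite('pics/w2b.png',o[1]);cv2.imwrite('pics/w2d.png',o[2])
```

```text
(no output)
```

View pics/w2a.png

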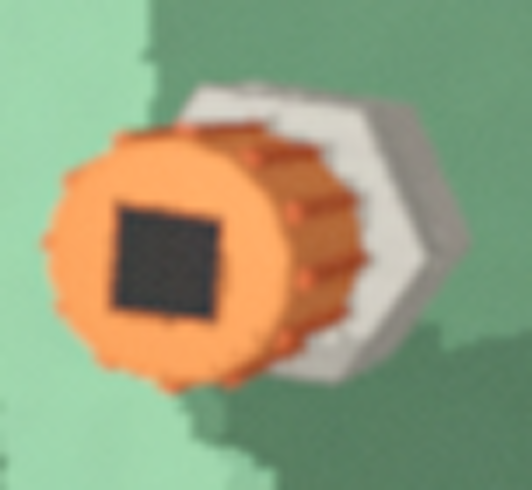

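View pics/w2b.png

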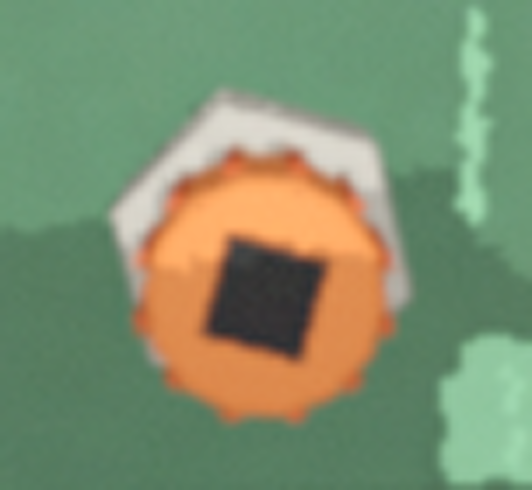

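View pics/w2d.png

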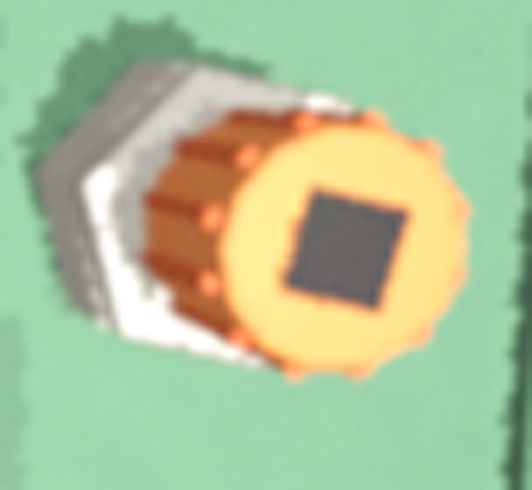

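Run:
```python
from h import *
p=eyes.read_camera('wrist')
D={'A':((189,107),[(118,205),(220,218),(214,322),(110,307)],[(362,105),(427,255),(340,378)]),
'B':((284,120),[(232,237),(327,262),(302,360),(205,332)],[(112,212),(222,92),(370,137),(410,300)]),
'D':((383,112),[(315,190),(410,212),(382,310),(285,287)],[(122,330),(88,185),(200,68)])}
for n,(o,sq,sk) in D.items():
    W=np.array([at_z(p,o[0]+(u-3)/7,o[1]+(v-3)/7,89)[:2] for u,v in sq]); c=W.mean(0)
    a=np.degrees(np.arctan2(*(W-c)[:,::-1].T))%90; a=np.degrees(np.angle(np.exp(4j*np.radians(a)).mean())/4)
    print(n,'top',c,'sq edge dir mod90',(a+45)%90, 'mod60 options',(a+45)%60,(a+135)%60)
    hexfit(p,[(o[0]+(u-3)/7,o[1]+(v-3)/7) for u,v in sk],41)
```

```text
A top [462.76758527 284.75512358] sq edge dir mod90 3.223231674911972 mod60 options 3.223231674911972 33.22323167491197
centre [463.34653339 284.36498113] flatnormal deg mod60 3.2395446537429997 AF 37.37707572673243 res 0.16959307104013988
B top [465.70397766 192.63349436] sq edge dir mod90 85.93792271660682 mod60 options 25.93792271660682 55.937922716606806
centre [465.8880446  193.18793898] flatnormal deg mod60 55.38950883196132 AF 37.9666062665334 res 0.7380615292576636
D top [495.77320794 104.37093007] sq edge dir mod90 88.47023732241888 mod60 options 28.470237322418882 58.47023732241888
centre [495.7136187  105.05233916] flatnormal deg mod60 57.68461271320251 AF 36.61784641058481 res 0.20106037634462837
```

```bash
python3 -c "
from h import *
rows(495.8,104.7,130,0.2)"
```

```text
3 14.0 30.9 27.6 -0.002 95; 14.0 30.9 27.6 -0.002 95; 13.9 31.0 27.6 -0.002 95
[436.6535132  187.62311198 212.91187887] 0.19293479940124936
```

>>> send_rows(plan="14 31 28 0 60; 14 31 28 0 60; 14 31 28 0 60; 0 0 0 0 60")

```text
t: 3.35
eef_pos: [500.5, 93.6, 128.4]
tcp_rot: [3.135, -0.009, 0.186]
ft_force: [0.6, 1.4, 0.9]
opening: 0.628
```

```bash
python3 -c "
from h import *
rows(495.8,104.7,100,0.2)"
```

```text
1 -2.6 -11.8 28.4 -0.014 95
[500.52914708  93.63148696 128.44752979] 0.18622514558555836
```

>>> send_rows(plan="-2.5 -11.5 20 -0.014 60; 0 0 0 0 60; 0 0 0 0 60")

```text
t: 3.65
eef_pos: [497.2, 98.6, 108.6]
tcp_rot: [3.134, -0.008, 0.191]
ft_force: [-0.2, -0.2, -0.0]
opening: 0.631
```

```bash
python3 -c "
from h import *
rows(495.8,104.7,52,0.2)"
```

```text
2 -0.1 -3.2 28.3 -0.005 95; -0.1 -3.2 28.3 -0.005 95
[497.21021622  98.5548905  108.57758557] 0.1906154898798913
```

>>> send_rows(plan="0 -6 18 -0.01 60; 0 0 18 0 60; 0 0 18 0 60; 0 0 0 0 60")

```text
t: 4.05
eef_pos: [499.4, 102.4, 58.7]
tcp_rot: [3.133, -0.016, 0.198]
ft_force: [0.7, -0.2, 0.2]
opening: 0.631
```

```bash
python3 -c "
from h import *
rows(495.8,104.7,52,0.2)"
```

```text
1 -3.1 -3.0 6.7 -0.002 95
[499.40127108 102.36641352  58.67930945] 0.19828638496679063
```

>>> send_rows(plan="-3 -3 7 0 60; 0 0 0 0 60; 0 0 0 0 60")

```text
t: 4.35
eef_pos: [497.0, 104.5, 54.2]
tcp_rot: [3.133, -0.02, 0.198]
ft_force: [0.2, -0.9, -0.1]
opening: 0.631
```

>>> send_rows(plan="-1.5 0 2 0 60; 0 0 0 0 45; 0 0 0 0 20; 0 0 0 0 15; 0 0 0 0 15; 0 0 0 0 15")

```text
t: 4.95
eef_pos: [496.3, 104.4, 53.8]
tcp_rot: [3.132, -0.023, 0.198]
ft_force: [-0.2, 0.2, 0.7]
opening: 0.308
```

>>> send_rows(plan="0 0 -12 0 15; 0 0 -30 0 15; 0 0 -40 0 15; 0 0 -30 0 15; 0 0 0 0 15")

```text
t: 5.45
eef_pos: [492.4, 104.7, 171.2]
tcp_rot: [3.133, -0.019, 0.198]
ft_force: [0.8, 0.9, -3.4]
opening: 0.309
```

Run:
```python
from h import *
s=env.state();print(s['eef_pos'],s['tcp_rot'],s['opening'],s['joints'],s['qvel'],s['ft_force'])
p=shot('wrist','w3.png')
rows(545.3,-90.5,165,None)
```

```text
[492.36311231 104.71002136 171.20254557] [ 3.13261836 -0.01883916  0.19784348] 0.3093023824395455 [ 0.08192129  0.36783167  1.91525974 -0.00905494  0.83877106  1.46094437] [ 5.73545696e-05  2.31224583e-02  3.66754645e-02  6.06197305e-04
 -2.76572931e-02  1.29849699e-03] [ 0.76572275  0.91076589 -3.42500009]
5 2.8 40.4 0.9 -0.000 95; 2.8 40.4 0.9 -0.000 95; 2.8 40.4 0.9 -0.000 95; 2.8 40.4 0.9 -0.000 95; 2.8 40.4 0.9 -0.000 95
[491.745884   104.63567797 169.51539483] 0.197771120914372
```

View pics/w3.png

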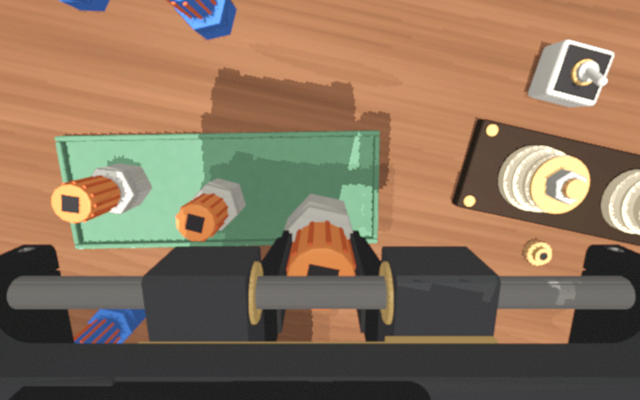

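>>> send_rows(plan="3 38 0 0.033 15; 3 39 0 0.033 15; 4 39 0 0.033 15; 5 39 0 0.033 15; 6 37 0 0.033 15; 0 0 0 0 15; 0 0 0 0 15")

```text
t: 6.2
eef_pos: [535.1, -89.2, 164.0]
tcp_rot: [3.139, -0.007, 0.029]
ft_force: [0.3, 0.0, -2.1]
opening: 0.313
```

Run:
```python
from h import *
s=env.state();print(s['eef_pos'],s['tcp_rot'],s['opening'],s['ft_force'])
p=shot('wrist','w4.png')
rows(545.3,-90.5,150,.035)
```

```text
[535.05260196 -89.16790798 164.01808492] [ 3.13860057 -0.00652039  0.02862677] 0.31329676840136444 [ 0.25193368  0.004087   -2.1336055 ]
1 10.1 1.8 14.0 -0.006 95
[535.1220796  -88.95768757 164.0414842 ] 0.029278250993013177
```

View pics/w4.png

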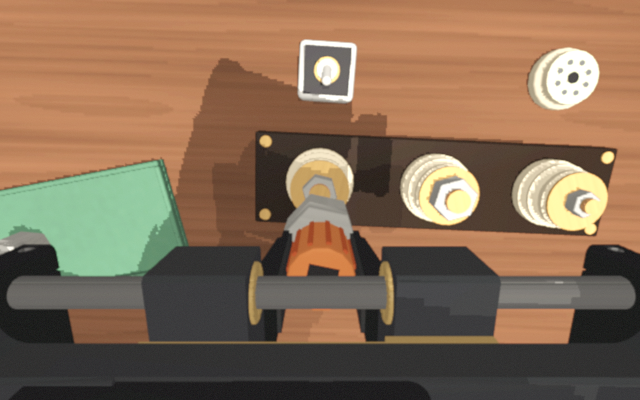

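>>> send_rows(plan="10 1.5 12 -0.006 15; 0 0 10 0 15; 0 0 0 0 15; 0 0 0 0 15")

```text
t: 6.65
eef_pos: [543.7, -86.7, 139.9]
tcp_rot: [3.14, -0.003, 0.04]
ft_force: [-0.3, -0.2, -1.0]
opening: 0.313
```

```bash
cat >> h.py <<'E'
def hexpts(c,z,ang,af):
    a=np.radians(ang)+np.pi/6+np.arange(6)*np.pi/3; r=af/np.sqrt(3)
    return [(c[0]+r*np.cos(t),c[1]+r*np.sin(t),z) for t in a]
def draw(p,polys,f,box,k=6):
    u0,v0,u1,v1=box; im=cv2.resize(np.ascontiguousarray(p['image'][v0:v1,u0:u1,::-1]),None,fx=k,fy=k,interpolation=cv2.INTER_CUBIC)
    for pts,col in polys:
        q=np.array([[(u-u0+.5)*k,(v-v0+.5)*k] for u,v in [proj(p,P) for P in pts]],int); cv2.polylines(im,[q],True,col,1)
    cv2.imwrite('pics/'+f,im)
E
python3 - <<'E'
from h import *
s=env.state();t=s['eef_pos'];w=np.degrees(s['tcp_rot'][2]);print(t,s['tcp_rot'],s['opening'],s['ft_force'])
p=shot('wrist','w5.png')
a=58.3-11.3+w; c=(t[0]-.5,t[1])
draw(p,[(hexpts(c,t[2]-48.8,a,38),(255,0,0)),(hexpts(c,t[2]-12.8,a,38),(255,0,255)),(hexpts((545.2,-90.6),71,49,24),(0,0,255)),(hexpts((545.2,-90.6),58,49,24),(0,200,0))],'w5c.png',(260,130,390,230))
rows(545.3,-90.5,130,.035)
E
```

```text
[543.66113443 -86.74862062 139.93895136] [ 3.13965053e+00 -3.09991499e-03  3.95143637e-02] 0.3132840424222885 [-0.27414255 -0.18986525 -0.97461675]
1 1.6 3.8 10.0 0.005 95
[543.56156741 -86.73750525 139.97436146] 0.03950971383777491
```

View pics/w5c.png

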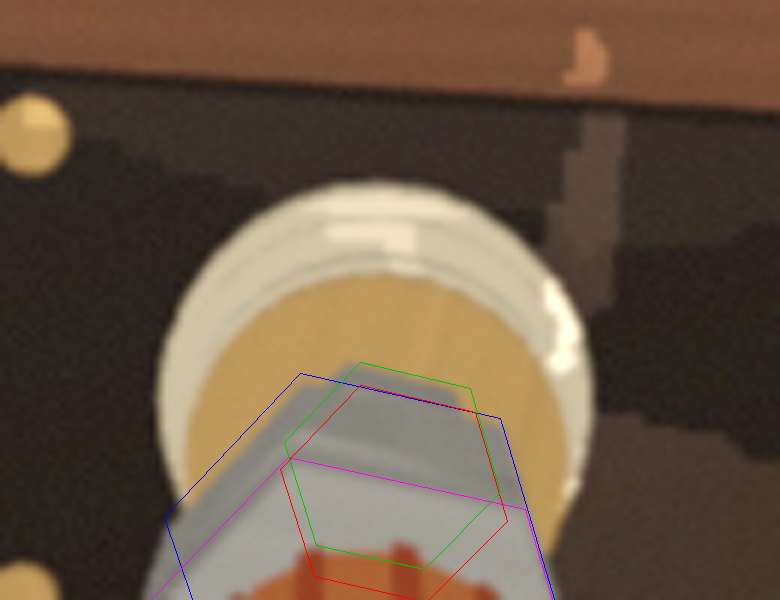

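>>> send_rows(plan="3.2 2.6 3 0.005 15; 0 0 0 0 15; 0 0 0 0 15")

```text
t: 7.0
eef_pos: [547.1, -89.0, 137.7]
tcp_rot: [3.139, -0.004, 0.035]
ft_force: [-0.1, -0.0, -1.9]
opening: 0.313
```

Run:
```python
from h import *
s=env.state();t=s['eef_pos'];w=np.degrees(s['tcp_rot'][2]);print(t,s['tcp_rot'],s['opening'],s['ft_force'])
p=shot('wrist','w6.png')
a=58.3-11.3+w; c=(t[0]-1.7,t[1])
draw(p,[(hexpts(c,t[2]-48.8,a,38),(255,0,0)),(hexpts((c[0]+.7,c[1]),t[2]-12.8,a,38),(255,0,255)),(hexpts((545.2,-89.4),58,49,24),(0,200,0)),(hexpts((545.2,-89.4),71,49,24),(0,0,255))],'w6c.png',(270,150,380,230),7)
draw(p,[],'w6d.png',(270,150,380,230),7)
```

```text
[547.11358516 -88.9784756  137.7028295 ] [ 3.13931976 -0.00420253  0.03466194] 0.31334007126978075 [-0.12379399 -0.03725065 -1.89937798]
```

View pics/w6c.png

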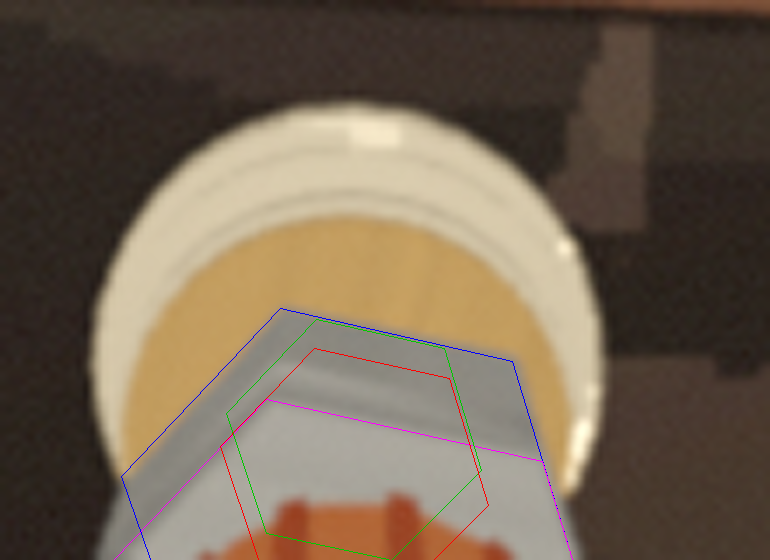

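View pics/w6d.png

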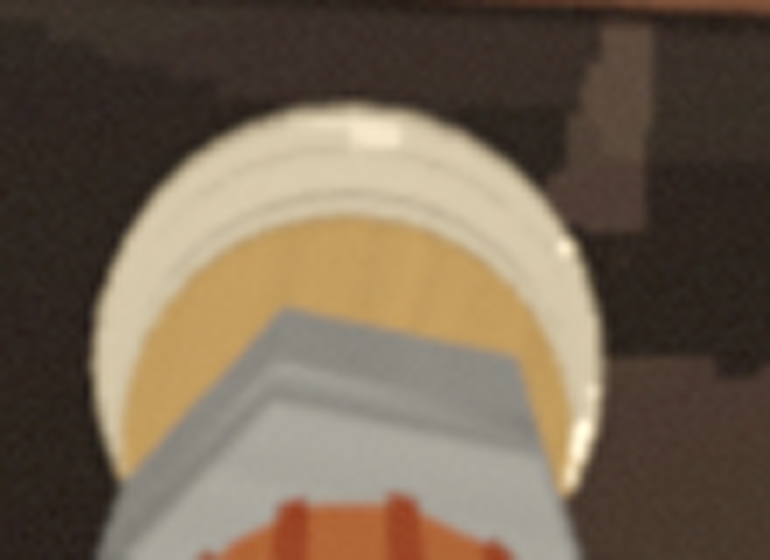

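Run:
```python
from h import *
p=eyes.read_camera('wrist')
im=p['image'].astype(float)
# washer boundary: radial search from guess in world, rays at z=58
c0=np.array([545.2,-89.6]); 
R,G,B=[im[:,:,i] for i in range(3)]
sat=(R-B)
pts=[]
for a in np.radians(np.arange(-60,61,5)):
    prof=[];rr=np.arange(19,28,.1)
    for r in rr:
        u,v=proj(p,(c0[0]+r*np.cos(a),c0[1]+r*np.sin(a),58))
        prof.append(cv2.getRectSubPix(sat.astype(np.float32),(1,1),(u,v))[0,0])
    prof=np.array(prof); g=np.gradient(cv2.GaussianBlur(prof[None],(0,0),5)[0]); i=g.argmin()
    pts.append((c0[0]+rr[i]*np.cos(a),c0[1]+rr[i]*np.sin(a),rr[i]))
P=np.array(pts); np.set_printoptions(precision=1,suppress=True); print(P[:,2])
f=lambda q:np.hypot(P[:,0]-q[0],P[:,1]-q[1])-24
r=least_squares(f,c0,loss='soft_l1',f_scale=.3);print(r.x,np.abs(r.fun).mean())
f=lambda q:np.hypot(P[:,0]-q[0],P[:,1]-q[1])-q[2]
r=least_squares(f,[*c0,24],loss='soft_l1',f_scale=.3);print(r.x)
s=env.state();t=s['eef_pos'];print(t)
hexfit(p,[(270+(u-3)/7,150+(v-3)/7) for u,v in [(122,478),(286,310),(519,356)]],t[2]-48.8)
print(58.3-11.3+np.degrees(s['tcp_rot'][2]))
```

```text
[22.9 23.  23.  23.2 23.2 23.4 23.4 23.6 23.7 23.7 23.9 23.9 24.1 24.2
 24.2 24.2 24.4 24.4 24.5 24.6 24.5 24.7 24.6 24.7 24.6]
[545.2 -88.6] 0.09243925745576831
[545.8 -88.6  23.5]
[547.1 -89.  137.7]
centre [545.4 -89.6] flatnormal deg mod60 49.50353628982151 AF 38.4681660947792 res 0.2606398082633632
48.98752284269333
```

>>> send_rows(plan="0 -1 6 0 15; 0 0 6 0 15; 0 0 0 0 15")

```text
t: 7.4
eef_pos: [547.0, -88.0, 124.8]
tcp_rot: [3.139, -0.005, 0.035]
ft_force: [1.0, 0.9, -1.7]
opening: 0.311
```

>>> send_rows(plan="0 0 4 0 15; 0 0 3 0 15; 0 0 2 0 15")

```text
t: 7.7
eef_pos: [548.7, -88.2, 118.7]
tcp_rot: [3.138, -0.01, 0.034]
ft_force: [-5.7, 4.3, 28.0]
opening: 0.312
```

>>> send_rows(plan="-1.5 0 -1.5 0 15; 0 0 0 0 15; 0 0 1.5 0 15; 0 0 1.5 0 15")

```text
t: 8.1
eef_pos: [548.1, -88.4, 118.8]
tcp_rot: [3.137, -0.013, 0.034]
ft_force: [-5.9, 2.1, 29.6]
opening: 0.312
```

Run:
```python
from h import *
s=env.state();t=s['eef_pos'];w=np.degrees(s['tcp_rot'][2]);print(t,s['tcp_rot'],s['opening'],s['ft_force'],s['moment'])
p=shot('wrist','w7.png')
a=58.3-11.3+w+.5; c=(t[0]-1.7,t[1]-.6)
draw(p,[(hexpts(c,t[2]-48.8,a,38),(255,0,0)),(hexpts((545.2,-88.6),58,49,24),(0,200,0)),([(545.4+24*np.cos(x),-88.6+24*np.sin(x),58) for x in np.arange(0,6.28,.2)],(0,0,255))],'w7c.png',(270,160,380,240),7)
```

```text
[548.14526129 -88.35708361 118.7724377 ] [ 3.13724795 -0.01285561  0.0343339 ] 0.31196071059485864 [-5.87413962  2.09386631 29.57340659] [0.6374578  1.19045189 0.02603596]
```

View pics/w7c.png

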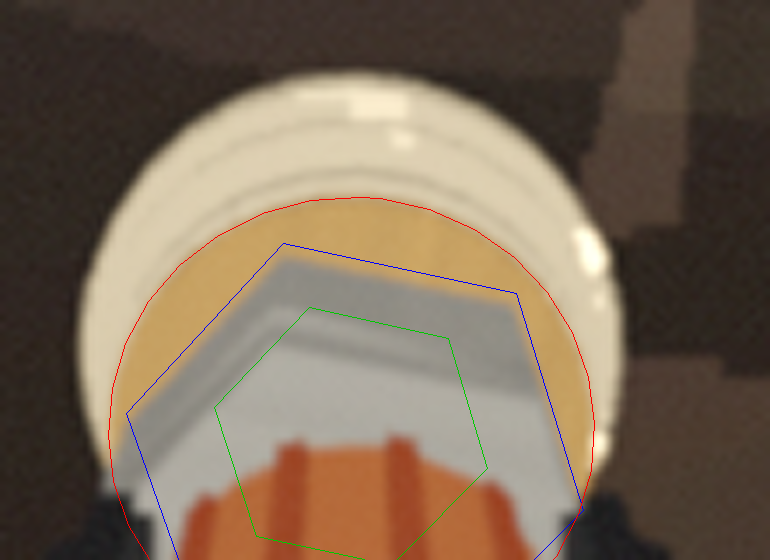

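>>> send_rows(plan="0 0 -0.7 0.08 15; 0 0 0.8 0.04 15; 0 0 0 -0.08 15; 0 0 0.8 -0.08 15; 0 0 0.5 -0.06 15; 0 0 0 0 15")

```text
t: 8.75
eef_pos: [549.8, -88.5, 119.1]
tcp_rot: [3.135, -0.016, 0.138]
ft_force: [-2.0, 0.4, 2.1]
opening: 0.309
```

>>> send_rows(plan="-3 0 -0.3 0.1 15; 0 0 1 0.03 15; -0.5 0 1 -0.03 15; 0 1 0.5 0 15; 0 -2 0.5 0 15")

```text
t: 9.25
eef_pos: [548.2, -88.5, 119.2]
tcp_rot: [3.135, -0.023, 0.033]
ft_force: [0.2, -3.7, 4.6]
opening: 0.308
```

Run:
```python
from h import *
s=env.state();t=s['eef_pos'];w=np.degrees(s['tcp_rot'][2]);print(t,s['tcp_rot'],s['opening'],s['ft_force'],s['moment'])
p=shot('side','s7.png'); draw(p,[],'s7c.png',(315,110,395,190),7)
```

```text
[548.21236988 -88.46452999 119.15660908] [ 3.13511021 -0.02280251  0.03284816] 0.3082054371555326 [ 0.18092349 -3.68900667  4.57191684] [-0.73758727  0.11125528 -0.00077953]
```

View pics/s7c.png

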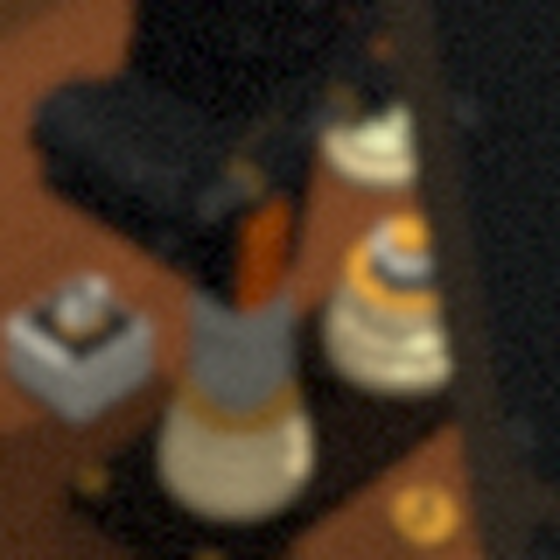

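>>> send_rows(plan="0 0 -15 0 15; 0 0 -25 0 15; -3 -20 -10 -0.02 15; -4 -38 0 -0.03 15; -5 -38 0 -0.03 15; -6 -38 0 -0.03 15; -7 -38 0 -0.03 15; 0 0 0 0 15")

```text
t: 10.1
eef_pos: [505.0, 85.1, 165.2]
tcp_rot: [3.133, -0.018, 0.174]
ft_force: [-1.0, 0.3, -1.6]
opening: 0.313
```

Run:
```python
from h import *
s=env.state();t=s['eef_pos'];print(t,s['tcp_rot'],s['opening'],s['ft_force'])
rows(495.8,104.7,130,.2,15)
```

```text
[505.04389001  85.12738695 165.20047933] [ 3.13320984 -0.01782612  0.17391438] 0.3127869273627163 [-0.96072547  0.3039661  -1.58969068]
1 -5.7 -20.9 35.2 -0.026 15
[505.04389001  85.12738695 165.20047933] 0.1739143785642414
```

>>> send_rows(plan="-6 -20 25 -0.025 15; -1 0 25 0 15; -1 0 25 0 15; 0 0 0 0 15")

```text
t: 10.5
eef_pos: [495.7, 103.9, 87.3]
tcp_rot: [3.132, -0.019, 0.202]
ft_force: [0.3, -0.6, -1.6]
opening: 0.313
```

Run:
```python
from h import *
s=env.state();t=s['eef_pos'];print(t,s['tcp_rot'],s['opening'],s['ft_force'])
rows(495.8,104.7,56,.2,15)
p=shot('wrist','w8.png')
```

```text
[495.74660531 103.85853662  87.32905712] [ 3.13215287 -0.01949016  0.20158431] 0.312524076693768 [ 0.30402011 -0.61025835 -1.62967022]
1 0.2 -0.8 31.3 0.002 15
[495.74660531 103.85853662  87.32905712] 0.20158431379049602
```

View pics/w8.png

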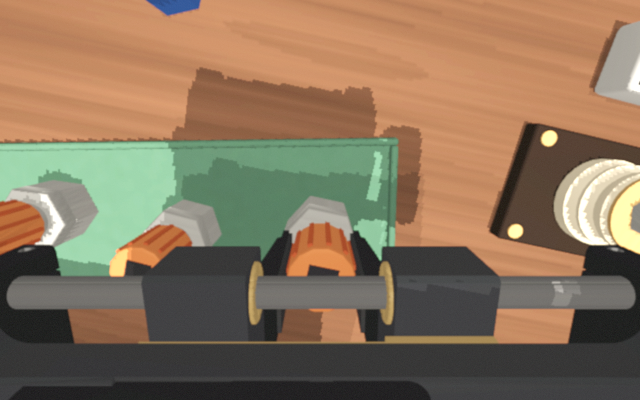

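>>> send_rows(plan="-1 -1 15 0 15; 0 0 12 0 15; 0 0 3 0 15; 0 0 0 0 15; 0 0 0 0 15")

```text
t: 11.05
eef_pos: [499.3, 103.2, 61.4]
tcp_rot: [3.131, -0.027, 0.199]
ft_force: [-1.2, 0.1, -2.2]
opening: 0.313
```

>>> send_rows(plan="-2 -1 4 0 15; 0 0 3 0 15; 0 0 1 0 15; 0 0 0 0 15")

```text
t: 11.45
eef_pos: [497.9, 103.8, 54.1]
tcp_rot: [3.131, -0.029, 0.199]
ft_force: [-0.4, -0.5, -1.9]
opening: 0.314
```

>>> send_rows(plan="0 0 1 0 15; 0 0 1 0 15; 0 0 0 0 15")

```text
t: 11.75
eef_pos: [498.3, 103.9, 53.8]
tcp_rot: [3.13, -0.031, 0.199]
ft_force: [0.9, 0.7, -2.3]
opening: 0.309
```

>>> send_rows(plan="0 0 2 0 15; 0 0 2 0 15; 0 0 0 0 15")

```text
t: 12.05
eef_pos: [499.3, 103.9, 53.8]
tcp_rot: [3.13, -0.035, 0.2]
ft_force: [-0.3, 0.1, -2.3]
opening: 0.31
```

Run:
```python
from h import *
s=env.state();print(s['joints'],s['tau'],s['ft_force'],s['moment'])
p=shot('wrist','w9.png');draw(p,[],'w9c.png',(260,150,400,260),5)
q=shot('side','s9.png');draw(q,[],'s9c.png',(280,170,350,250),8)
```

```text
[ 0.07964306  0.55745257  2.01369817 -0.01468703  0.53421391  1.46349626] [ 2.90766510e-02 -5.54724169e+01 -1.45978841e+01  2.13538937e-02
 -8.14822828e-02  8.01099359e-04] [-0.25140057  0.06482175 -2.33214224] [-0.00534949  0.03427947  0.00552907]
```

View pics/w9c.png

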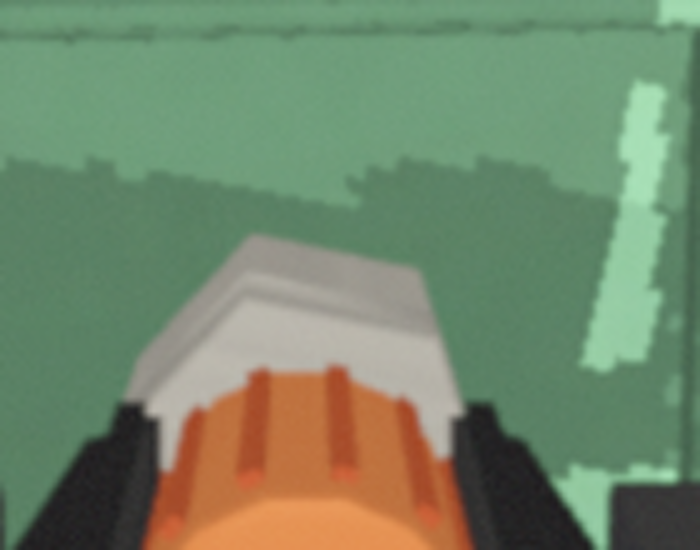

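View pics/s9c.png

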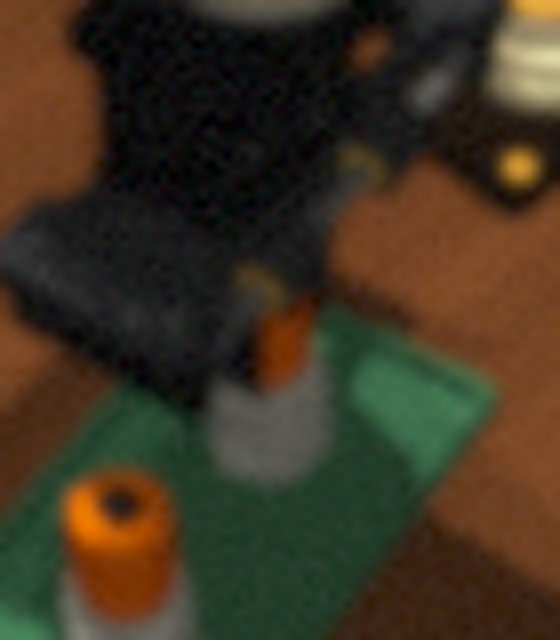

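>>> send_rows(plan="-2 0 3.5 0 15; 0 0 0 0 15")

```text
t: 12.35
eef_pos: [499.8, 103.6, 51.9]
tcp_rot: [3.129, -0.041, 0.2]
ft_force: [-0.3, -0.2, -2.2]
opening: 0.311
```

>>> send_rows(plan="0 0 -2 0 15; 0 0 -2 0 15; 0 0 -2 0 15; 0 0 -2 0 15; 0 0 -2 0 15; 0 0 0 0 15")

```text
t: 12.95
eef_pos: [498.8, 103.6, 61.3]
tcp_rot: [3.129, -0.038, 0.2]
ft_force: [-0.1, -0.3, -2.9]
opening: 0.308
```

>>> send_rows(plan="-3 -0.5 11 0 15; 0 0 0 0 15; 0 0 0 0 15")

```text
t: 13.25
eef_pos: [496.9, 103.5, 50.6]
tcp_rot: [3.129, -0.041, 0.2]
ft_force: [0.1, 0.8, -1.9]
opening: 0.312
```

>>> send_rows(plan="-1 0 4 0 15; 0 0 0 0 15")

```text
t: 13.45
eef_pos: [498.1, 103.3, 48.8]
tcp_rot: [3.128, -0.046, 0.2]
ft_force: [-0.8, -0.1, -1.8]
opening: 0.314
```

Run:
```python
from h import *
s=env.state();t=s['eef_pos'];w=np.degrees(s['tcp_rot'][2]);print(t,s['tcp_rot'],s['ft_force'],s['joints'])
p=shot('wrist','w10.png')
a=58.3-11.3+w; c=(t[0]-.5,t[1])
draw(p,[(hexpts(c,5,a,38),(255,0,0)),(hexpts(c,41,a,38),(255,0,255)),(hexpts(c,8,a,38),(0,255,0))],'w10c.png',(260,150,390,260),6)
```

```text
[498.13885419 103.25219618  48.84721864] [ 3.12815962 -0.04640111  0.19994169] [-0.78424074 -0.14562499 -1.76798607] [ 0.07863814  0.56272905  2.02721163 -0.01598908  0.50402165  1.46362143]
```

View pics/w10c.png

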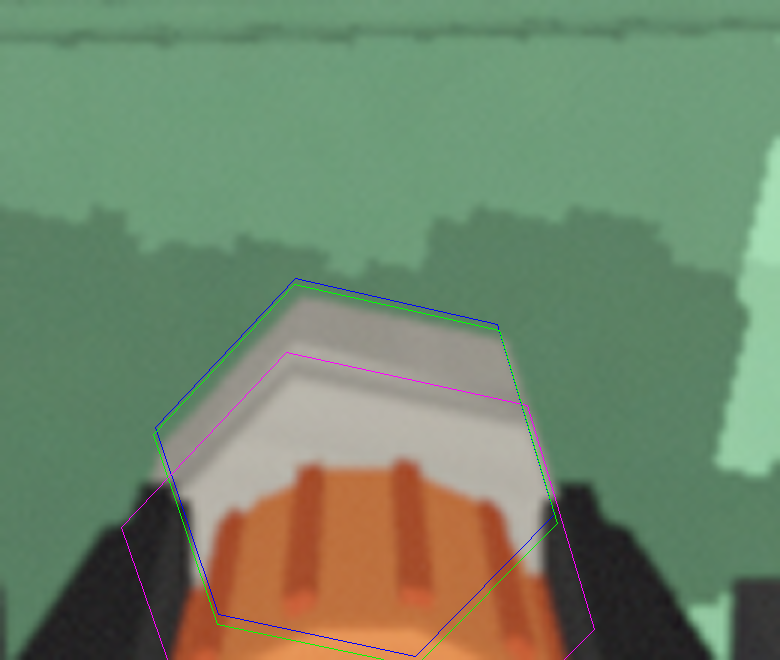

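>>> send_rows(plan="-1 0 4 0 15; 0 0 0 0 15; 0 0 0 0 15")

```text
t: 13.8
eef_pos: [499.1, 103.2, 47.0]
tcp_rot: [3.127, -0.052, 0.2]
ft_force: [-1.0, 0.5, -2.6]
opening: 0.312
```

Run:
```python
from h import *
s=env.state();t=s['eef_pos'];w=np.degrees(s['tcp_rot'][2]);print(t,s['tcp_rot'],s['ft_force'],s['joints'])
q=shot('side','s10.png')
a=58.3-11.3+w; c=(t[0]-2.5,t[1]); m=(466,193)
draw(q,[(hexpts(c,5,a,38),(255,0,0)),(hexpts(c,41,a,38),(255,0,255)),(hexpts(m,5,55.8,38),(255,0,0)),(hexpts(m,41,55.8,38),(255,0,255))],'s10c.png',(260,180,350,270),7)
p=shot('wrist','w11.png')
draw(p,[(hexpts(c,5,a,38),(255,0,0)),(hexpts(c,41,a,38),(255,0,255)),(hexpts(m,5,55.8,38),(255,0,0)),(hexpts(m,41,55.8,38),(255,0,255))],'w11c.png',(40,120,400,270),2)
```

```text
[499.14969778 103.17244136  47.03806736] [ 3.12749407 -0.05190647  0.19991557] [-0.97634226  0.51349318 -2.56697757] [ 0.07831282  0.56570186  2.02959809 -0.01626914  0.49311611  1.4636857 ]
```

View pics/s10c.png

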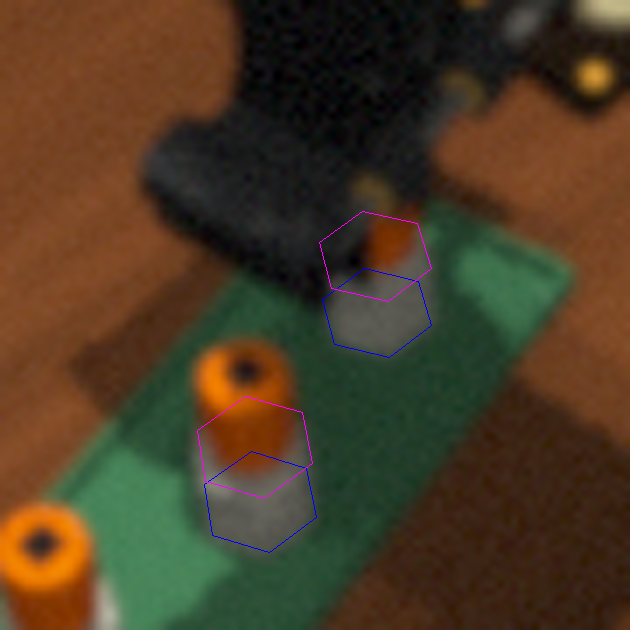

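View pics/w11c.png

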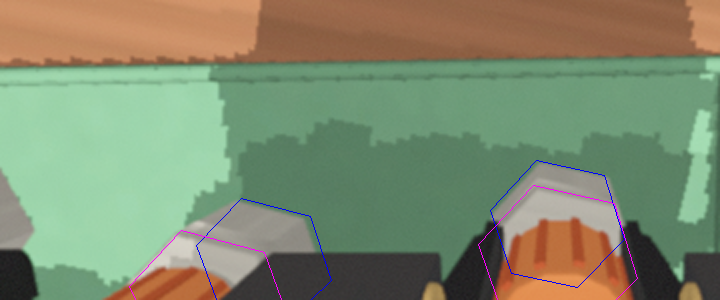

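>>> send_rows(plan="0 0 0 0 25; 0 0 0 0 40; 0 0 0 0 60; 0 0 0 0 60")

```text
t: 14.3
eef_pos: [498.7, 103.1, 46.2]
tcp_rot: [3.128, -0.05, 0.2]
ft_force: [0.6, -0.6, 0.4]
opening: 0.508
```

>>> send_rows(plan="0 0 -20 0 60; 0 0 -40 0 60; 0 0 -40 0 60; -10 -20 -20 0 60; -8 -30 0 0 60; 0 0 0 0 60")

```text
t: 14.9
eef_pos: [464.1, 149.8, 168.9]
tcp_rot: [3.129, -0.049, 0.198]
ft_force: [-0.3, 0.3, -1.0]
opening: 0.631
```

Run:
```python
from h import *
s=env.state();t=s['eef_pos'];w=np.degrees(s['tcp_rot'][2]);print(t,s['tcp_rot'],s['ft_force'],s['joints'])
p=shot('wrist','w12.png')
rows(466,192.9,130,.2,60)
```

```text
[464.07885653 149.77552405 168.86233144] [ 3.12862845 -0.04906727  0.1976496 ] [-0.25878994  0.34115671 -0.95557868] [ 0.18353192  0.34095731  1.97123277 -0.01744388  0.78023345  1.56909343]
2 4.9 -21.4 19.4 -0.001 60; 4.9 -21.4 19.4 -0.001 60
[464.91740628 148.93908183 168.87906414] 0.19783879989152964
```

View pics/w12.png

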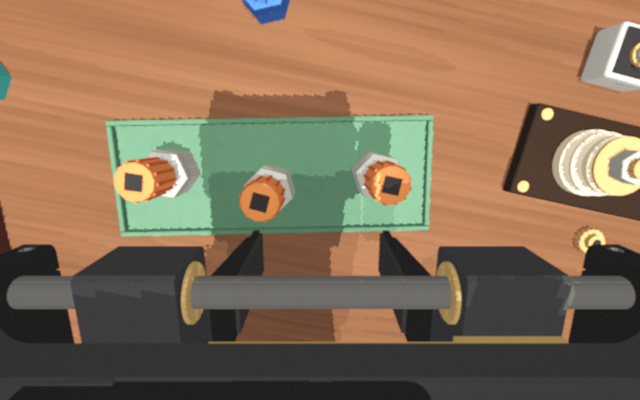

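Run:
```python
from h import *
p=eyes.read_camera('wrist')
print(at_z(p,262,200,89),at_z(p,392,186.5,89),at_z(p,133,181,89))
s=env.state();t=s['eef_pos'];print(t)
q=eyes.read_camera('side'); 
for m in [(466,193),(495.8,104.7),(497.5,103),(463,284.6)]: print(proj(q,(*m,89)))
cv2.imwrite('pics/s12c.png',cv2.resize(q['image'][180:300,240:360,::-1],None,fx=5,fy=5))
```

```text
[467.72374917 192.04355175  89.        ] [496.13163816 100.35412957  89.        ] [463.45858923 285.83552477  89.        ]
[465.24750145 148.34425397 168.43006945]
(np.float64(294.806148607009), np.float64(232.17275165418485))
(np.float64(312.53647214631513), np.float64(204.97020862244742))
(np.float64(312.5468499182613), np.float64(204.23406871100897))
(np.float64(265.99883748154576), np.float64(256.481121152025))
```

View pics/s12c.png

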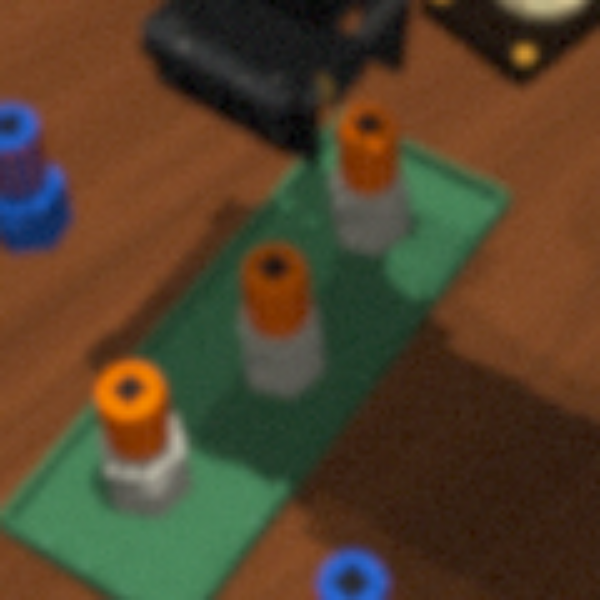

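>>> send_rows(plan="3 -21 10 0 60; 3 -18 20 0 60; 0 0 20 0 60; 0 0 0 0 60")

```text
t: 15.45
eef_pos: [468.1, 185.7, 115.2]
tcp_rot: [3.128, -0.047, 0.193]
ft_force: [-1.2, 0.4, 0.1]
opening: 0.633
```

```bash
python3 -c "
from h import *
rows(467.5,192.7,54,None,60)"
```

```text
2 0.4 -3.5 30.6 -0.000 60; 0.4 -3.5 30.6 -0.000 60
[468.13683453 185.70780504 115.24250033] 0.19273929408621826
```

>>> send_rows(plan="0 -7 15 0 60; -1 0 20 0 60; -1 0 18 0 60; 0 0 0 0 60")

```text
t: 15.85
eef_pos: [469.7, 189.7, 61.7]
tcp_rot: [3.128, -0.047, 0.189]
ft_force: [-0.4, 0.6, -0.2]
opening: 0.628
```

```bash
python3 -c "
from h import *
rows(467.5,192.7,54,None,60)"
```

```text
1 -1.6 -3.3 7.7 -0.000 60
[469.65771174 189.71987056  61.73651694] 0.18928523472073122
```

>>> send_rows(plan="-2 -3.5 8 0 60; 0 0 0 0 45; 0 0 0 0 15; 0 0 0 0 15; 0 0 0 0 15; 0 0 0 0 15")

```text
t: 16.45
eef_pos: [469.4, 192.6, 56.6]
tcp_rot: [3.128, -0.052, 0.188]
ft_force: [-0.7, -0.2, -2.1]
opening: 0.312
```

>>> send_rows(plan="0 0 -12 0 15; 0 0 -35 0 15; 0 0 -40 0 15; 5 20 -30 0 15; 5 42 0 0.016 15; 5 42 0 0.016 15; 6 42 0 0.016 15; 6 42 0 0.016 15")

```text
t: 17.25
eef_pos: [519.3, 10.0, 187.7]
tcp_rot: [3.13, -0.052, 0.131]
ft_force: [0.5, -0.0, -2.6]
opening: 0.313
```

```bash
python3 -c "
from h import *
rows(546,-88,165,.075,15);print(env.state()['tcp_rot'])"
```

```text
3 4.6 33.6 7.6 0.019 15; 5.2 33.5 7.6 0.019 15; 5.8 33.4 7.6 0.019 15
[519.25881366  10.04379958 187.73884131] 0.13077979001910012
[ 3.13009171 -0.05190747  0.13077979]
```

>>> send_rows(plan="5 31 10 0.018 15; 5 31 10 0.018 15; 6 27 10 0.018 15; 0 0 0 0 15; 0 0 0 0 15")

```text
t: 17.75
eef_pos: [546.8, -85.2, 162.4]
tcp_rot: [3.132, -0.054, 0.069]
ft_force: [-0.5, 0.0, -2.4]
opening: 0.311
```

```bash
python3 -c "
from h import *
rows(546,-88,142,.075,15);print(env.state()['tcp_rot'])"
```

```text
1 -1.0 2.7 20.4 -0.006 15
[546.84214124 -85.23215303 162.42729523] 0.06866412982820669
[ 3.13239929 -0.05377554  0.06866413]
```

>>> send_rows(plan="1 2.5 18 -0.006 15; 0 0 0 0 15; 0 0 0 0 15")

```text
t: 18.05
eef_pos: [548.3, -85.5, 146.5]
tcp_rot: [3.132, -0.054, 0.077]
ft_force: [-0.3, -1.0, -3.3]
opening: 0.312
```

```bash
cat >> h.py <<'E'
def washer(p,c0=(545.2,-88.8)):
    sat=(p['image'][:,:,0].astype(np.float32)-p['image'][:,:,2]); pts=[]
    for a in np.radians(np.arange(-60,61,5)):
        rr=np.arange(20,28,.1); prof=np.array([cv2.getRectSubPix(sat,(1,1),proj(p,(c0[0]+r*np.cos(a),c0[1]+r*np.sin(a),58)))[0,0] for r in rr])
        i=np.gradient(cv2.GaussianBlur(prof[None],(0,0),5)[0]).argmin(); pts.append((c0[0]+rr[i]*np.cos(a),c0[1]+rr[i]*np.sin(a)))
    P=np.array(pts); r=least_squares(lambda q:np.hypot(P[:,0]-q[0],P[:,1]-q[1])-24,c0,loss='soft_l1',f_scale=.3); print('washer',r.x,np.abs(r.fun).mean()); return r.x
E
python3 - <<'E'
from h import *
s=env.state();t=s['eef_pos'];w=np.degrees(s['tcp_rot'][2]);print(t,s['tcp_rot'],s['opening'],s['ft_force'])
p=shot('wrist','w13.png'); washer(p)
a=55.8-10.8+w; c=(t[0]-2.9,t[1]); print(c,a)
draw(p,[(hexpts(c,t[2]-51.6,a,38),(255,0,0)),(hexpts((545.2,-88.6),58,49.3,24),(0,200,0))],'w13c.png',(270,150,380,230),7)
E
```

```text
[548.34684053 -85.52317623 146.45925196] [ 3.13199567 -0.05437579  0.07720049] 0.31238918435325824 [-0.27916828 -0.96592232 -3.34140648]
washer [545.10837084 -88.52642005] 0.08479764419152033
(np.float64(545.4468405325727), np.float64(-85.5231762277418)) 49.42326211031393
```

View pics/w13c.png

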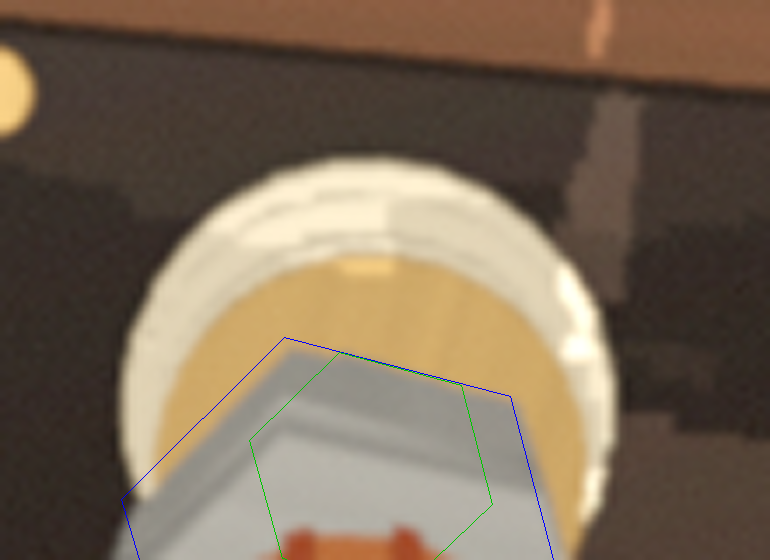

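Run:
```python
from h import *
p=eyes.read_camera('wrist')
t=env.state()['eef_pos'];print(t)
hexfit(p,[(270+(u-3)/7,150+(v-3)/7) for u,v in [(293,348),(525,398)]]+[],t[2]-51.6)
A,B=[at_z(p,270+(u-3)/7,150+(v-3)/7,t[2]-51.6)[:2] for u,v in [(293,348),(525,398)]]
d=B-A; n=np.array([-d[1],d[0]])/np.hypot(*d); print(A,B,np.hypot(*d), (np.degrees(np.arctan2(*d[::-1]))+90)%60, (A+B)/2-n*19*np.sign(n[0]))
```

```text
[548.37469145 -85.62126182 146.42097195]
centre [544.41231241 -87.4518003 ] flatnormal deg mod60 51.96117491188909 AF 38.624518572972065 res 1.0231815394945443e-12
[565.0940535 -79.1121322] [ 561.97554739 -101.19287943] 22.29987619542544 51.96117491188794 [544.72150329 -87.49546791]
```

>>> send_rows(plan="0 1.5 8 0.025 15; 0 0 8 0 15; 0 0 0 0 15")

```text
t: 18.45
eef_pos: [549.6, -86.6, 130.6]
tcp_rot: [3.133, -0.057, 0.051]
ft_force: [-0.1, 0.1, -3.0]
opening: 0.312
```

Run:
```python
from h import *
s=env.state();t=s['eef_pos'];w=np.degrees(s['tcp_rot'][2]);print(t,s['tcp_rot'],s['opening'],s['ft_force'])
p=shot('wrist','w14.png'); washer(p)
draw(p,[(hexpts((545.2,-88.6),58,49,24),(0,200,0))],'w14c.png',(270,160,380,240),7)
```

```text
[549.64690032 -86.58119394 130.56604121] [ 3.13281896 -0.05657423  0.05080544] 0.31157909242677634 [-0.0719608   0.10970424 -2.97371846]
washer [545.16220256 -88.54526813] 0.09254738665687469
```

View pics/w14c.png

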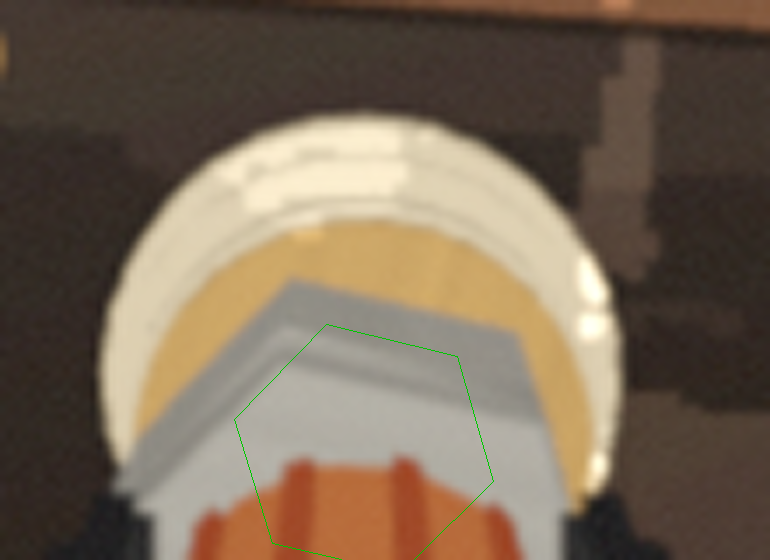

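Run:
```python
from h import *
p=eyes.read_camera('wrist')
t=env.state()['eef_pos']
A,B,C=[at_z(p,270+(u-3)/7,160+(v-3)/7,t[2]-51.6)[:2] for u,v in [(292,280),(520,335),(128,458)]]
d=B-A; n=np.array([-d[1],d[0]])/np.hypot(*d); print(t,np.hypot(*d),np.hypot(*(C-A)), (np.degrees(np.arctan2(*d[::-1]))+90)%60, (A+B)/2+n*19*-np.sign(n[0]))
hexfit(p,[(270+(u-3)/7,160+(v-3)/7) for u,v in [(128,458),(292,280),(520,335)]],t[2]-51.6)
```

```text
[549.99552737 -86.73533399 131.2795898 ] 22.026498030224847 23.170731185399454 49.03183474825232 [546.08066696 -87.83006593]
centre [545.40479661 -88.13365929] flatnormal deg mod60 50.300357754605784 AF 38.96400456697776 res 0.3256313759545719
```

>>> send_rows(plan="-1.5 0.5 6 0 15; 0 0 4 0 15; 0 0 4 0 15")

```text
t: 18.85
eef_pos: [549.4, -87.5, 116.7]
tcp_rot: [3.132, -0.058, 0.051]
ft_force: [-0.5, 0.6, -1.4]
opening: 0.31
```

>>> send_rows(plan="-0.5 0 4 0 15; 0 0 3 0 15; 0 0 2 0 15")

```text
t: 19.15
eef_pos: [550.2, -88.0, 109.0]
tcp_rot: [3.131, -0.061, 0.051]
ft_force: [-9.6, 3.9, 37.5]
opening: 0.309
```

>>> send_rows(plan="-0.5 0 -0.7 0 15; 0 0 0 0 15")

```text
t: 19.35
eef_pos: [550.0, -88.1, 110.4]
tcp_rot: [3.131, -0.062, 0.051]
ft_force: [-0.3, -0.9, -1.3]
opening: 0.31
```

>>> send_rows(plan="0 2.5 0 0 15")

```text
t: 19.45
eef_pos: [549.9, -89.5, 110.2]
tcp_rot: [3.133, -0.062, 0.05]
ft_force: [1.6, 16.6, -0.2]
opening: 0.31
```

>>> send_rows(plan="0 2.5 0 0 15")

```text
t: 19.55
eef_pos: [549.8, -90.2, 110.1]
tcp_rot: [3.137, -0.061, 0.048]
ft_force: [2.1, 17.1, 3.1]
opening: 0.315
```

>>> send_rows(plan="0 -2.5 0 0 15")

```text
t: 19.65
eef_pos: [549.7, -87.3, 109.8]
tcp_rot: [3.138, -0.061, 0.047]
ft_force: [0.4, -4.9, -2.0]
opening: 0.308
```

>>> send_rows(plan="0 -2.5 0 0 15")

```text
t: 19.75
eef_pos: [550.0, -85.9, 109.8]
tcp_rot: [3.135, -0.062, 0.049]
ft_force: [-0.7, -15.2, 1.1]
opening: 0.312
```

>>> send_rows(plan="0 -1 0 0 15")

```text
t: 19.85
eef_pos: [550.1, -86.1, 109.8]
tcp_rot: [3.133, -0.062, 0.05]
ft_force: [-3.6, -8.3, 0.7]
opening: 0.31
```

>>> send_rows(plan="-1 1.2 -2 0 15; 0 0 -2 0 15; 0 0 -2 0 15; 0 0 -2 0 15; 0 0 -2 0 15; 0 0 -2 0 15; 0 0 -2 0 15; 0 0 -2 0 15")

```text
t: 20.65
eef_pos: [548.2, -87.4, 126.1]
tcp_rot: [3.133, -0.061, 0.05]
ft_force: [0.4, 0.5, -2.4]
opening: 0.312
```

>>> send_rows(plan="0 0 -2 0 15; 0 0 -2 0 15; 0 0 -2 0 15; 0 0 -2 0 15; 0 0 -2 0 15; 0 0 -2 0 15; 0 0 0 0 15; 0 0 0 0 15")

```text
t: 21.45
eef_pos: [547.2, -87.4, 139.5]
tcp_rot: [3.133, -0.061, 0.05]
ft_force: [0.3, 0.6, -2.3]
opening: 0.31
```

>>> send_rows(plan="0 0 -30 0 15; 45 0 0 0 15; 45 0 0 0 15; 0 0 0 0 15; 0 0 0 0 15")

```text
t: 21.95
eef_pos: [637.0, -82.5, 175.9]
tcp_rot: [3.133, -0.06, 0.049]
ft_force: [-0.1, 0.1, -3.1]
opening: 0.309
```

>>> send_rows(plan="-15 0 0 0 15; -15 0 0 0 15; -15 0 0 0 15; -15 0 0 0 15; -15 0 0 0 15; -15 0 0 0 15; 0 0 0 0 15")

```text
t: 22.65
eef_pos: [537.8, -86.4, 168.3]
tcp_rot: [3.135, -0.054, 0.049]
ft_force: [0.2, 0.8, -3.0]
opening: 0.308
```

>>> send_rows(plan="45 0 -3 0 15; 45 0 -3 0 15; -7 0 0 0 15; -7 0 0 0 15; -7 0 0 0 15; -7 0 0 0 15; -7 0 0 0 15; -7 0 0 0 15")

```text
t: 23.45
eef_pos: [582.2, -84.0, 176.5]
tcp_rot: [3.136, -0.051, 0.046]
ft_force: [0.7, -1.0, -3.0]
opening: 0.313
```

>>> send_rows(plan="-7 0 0 0 15; -7 0 0 0 15; -7 0 0 0 15; -7 0 0 0 15; -7 0 0 0 15; -7 0 0 0 15; 0 0 0 0 15")

```text
t: 24.15
eef_pos: [535.1, -86.2, 174.8]
tcp_rot: [3.136, -0.051, 0.046]
ft_force: [0.0, -0.0, -2.6]
opening: 0.312
```

>>> send_rows(plan="45 0 0 0 15; 45 0 0 0 15; 0 0 0 0 15")

```text
t: 24.45
eef_pos: [626.8, -82.1, 179.7]
tcp_rot: [3.136, -0.051, 0.044]
ft_force: [-0.7, 1.1, -3.2]
opening: 0.309
```

>>> send_rows(plan="-25 0 0 0 15")

```text
t: 24.55
eef_pos: [603.9, -83.1, 177.7]
tcp_rot: [3.136, -0.052, 0.045]
ft_force: [-0.6, -0.3, -2.9]
opening: 0.31
```

>>> send_rows(plan="-25 0 0 0 15")

```text
t: 24.65
eef_pos: [578.6, -84.1, 175.7]
tcp_rot: [3.136, -0.051, 0.046]
ft_force: [0.3, 0.5, -2.1]
opening: 0.309
```

>>> send_rows(plan="-25 0 0 0 15")

```text
t: 24.75
eef_pos: [552.8, -85.2, 174.0]
tcp_rot: [3.136, -0.051, 0.046]
ft_force: [0.3, -0.6, -3.0]
opening: 0.314
```

>>> send_rows(plan="0 0 0 0 15")

```text
t: 24.85
eef_pos: [550.2, -84.9, 173.8]
tcp_rot: [3.137, -0.049, 0.046]
ft_force: [-0.7, -0.5, -2.9]
opening: 0.308
```

>>> send_rows(plan="0 2 15 0 15; 0 0 20 0 15; 0 0 0 0 15; 0 0 0 0 15")

```text
t: 25.25
eef_pos: [553.8, -87.6, 139.6]
tcp_rot: [3.136, -0.053, 0.045]
ft_force: [-1.3, -0.4, -1.3]
opening: 0.31
```

Run:
```python
from h import *
s=env.state();t=s['eef_pos'];w=np.degrees(s['tcp_rot'][2]);print(t,s['tcp_rot'],s['opening'],s['ft_force'])
p=shot('wrist','w15.png'); washer(p)
draw(p,[(hexpts((545.2,-88.6),58,49,24),(0,200,0))],'w15c.png',(270,160,380,240),7)
```

```text
[553.79443366 -87.61134562 139.62616453] [ 3.13560436 -0.05261916  0.04542801] 0.3098987676199362 [-1.32374596 -0.38197531 -1.2508468 ]
washer [545.18651553 -88.57072014] 0.0760028603676409
```

View pics/w15c.png

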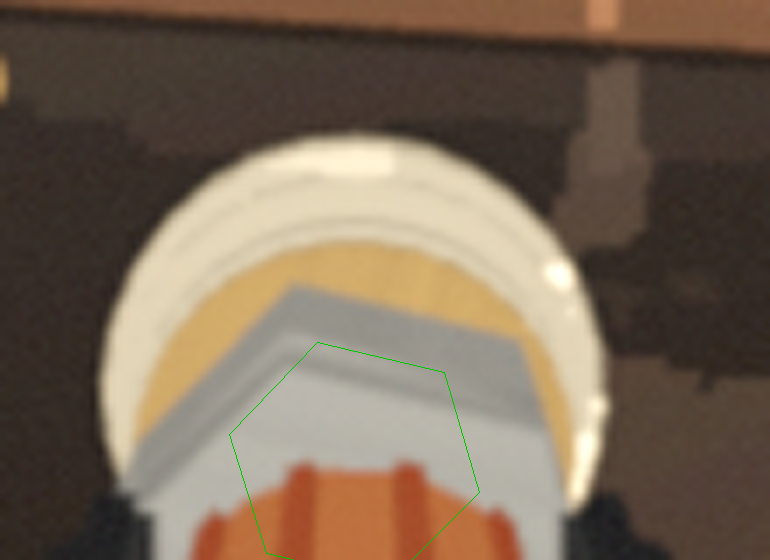

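>>> send_rows(plan="-5.5 0.3 5 0 15; 0 0 5 0 15; 0 0 0 0 15")

```text
t: 25.6
eef_pos: [549.1, -88.3, 130.2]
tcp_rot: [3.135, -0.055, 0.046]
ft_force: [0.8, 0.3, -2.1]
opening: 0.314
```

>>> send_rows(plan="-0.5 -0.3 5 0 15; -0.3 0 4 0 15; -0.3 0 4 0 15; -0.3 0 4 0 15")

```text
t: 26.0
eef_pos: [549.0, -88.2, 112.5]
tcp_rot: [3.134, -0.056, 0.046]
ft_force: [-1.2, 0.4, -2.5]
opening: 0.308
```

>>> send_rows(plan="2.5 0 0 0 15; 2.5 0 0 0 15; 2.5 0 0 0 15")

```text
t: 26.3
eef_pos: [553.5, -87.4, 111.1]
tcp_rot: [3.136, -0.047, 0.046]
ft_force: [-5.7, -0.9, -1.2]
opening: 0.309
```

>>> send_rows(plan="2.5 0 0 0 15; 2.5 0 0 0 15; 2.5 0 0 0 15; 2.5 0 0 0 15")

```text
t: 26.7
eef_pos: [557.7, -87.0, 110.7]
tcp_rot: [3.138, -0.031, 0.048]
ft_force: [-11.8, -4.0, 6.2]
opening: 0.31
```

Run:
```python
from h import *
p=shot('wrist','w16.png'); q=shot('side','s16.png')
draw(p,[],'w16c.png',(250,150,390,270),4); draw(q,[],'s16c.png',(310,110,400,200),6)
a=cv2.imread('pics/w16c.png');b=cv2.imread('pics/s16c.png');h=max(a.shape[0],b.shape[0])
o=np.zeros((h,a.shape[1]+b.shape[1],3),np.uint8);o[:a.shape[0],:a.shape[1]]=a;o[:b.shape[0],a.shape[1]:]=b;o=cv2.resize(o,None,fx=.7,fy=.7);cv2.imwrite('pics/c16.png',o)
```

```text
(no output)
```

View pics/c16.png

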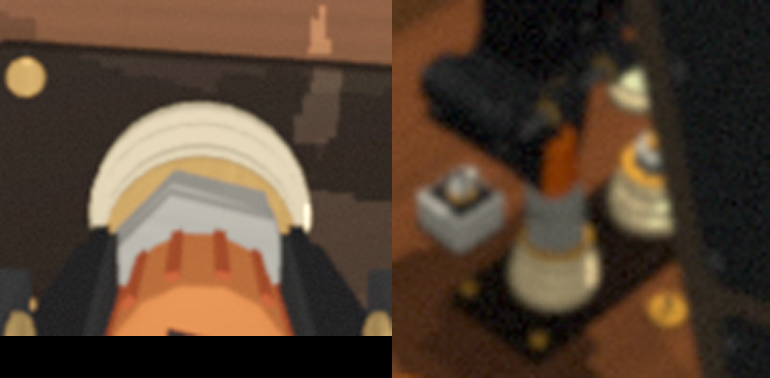

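>>> send_rows(plan="2.5 0 0 0 15; 2.5 0 0 0 15; 2.5 0 0 0 15; 2.5 0 0 0 15")

```text
t: 27.2
eef_pos: [559.4, -86.9, 110.8]
tcp_rot: [3.14, -0.009, 0.05]
ft_force: [-13.0, -3.3, 5.4]
opening: 0.313
```

>>> send_rows(plan="-4 0 0 0 15; -4 0 0 0 15; -3 0.5 0 0 15; 0 0 0 0 15")

```text
t: 27.6
eef_pos: [551.7, -88.2, 111.7]
tcp_rot: [3.139, -0.019, 0.049]
ft_force: [0.6, 1.1, -2.2]
opening: 0.31
```

```bash
cat >> h.py <<'E'
def both(n):
    p=shot('wrist','w%s.png'%n); q=shot('side','s%s.png'%n)
    a=cv2.resize(p['image'][150:270,250:390,::-1],None,fx=4,fy=4,interpolation=2); b=cv2.resize(q['image'][110:200,315:405,::-1],None,fx=5.33,fy=5.33,interpolation=2)
    o=np.hstack([a,b[:480]]); o=cv2.resize(o,None,fx=.75,fy=.75); cv2.imwrite('pics/c%s.png'%n,o); return p,q
E
python3 - <<'E'
from h import *
s=env.state();print(s['eef_pos'],s['tcp_rot'],s['ft_force'])
both(17)
E
```

```text
[551.70293676 -88.18677179 111.65762484] [ 3.1389825  -0.0185783   0.04852775] [ 0.64920676  1.05973392 -2.23902533]
```

View pics/c17.png

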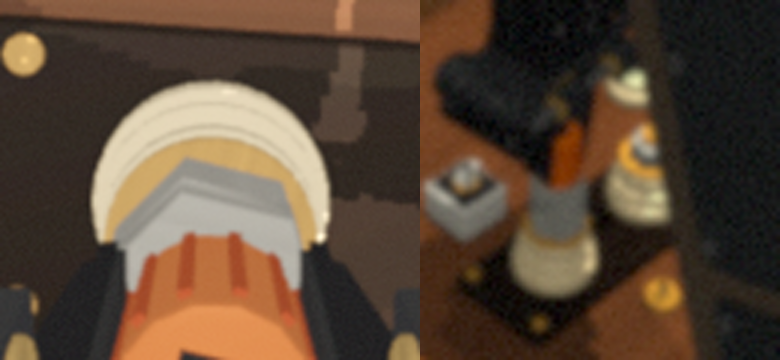

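>>> send_rows(plan="-3 0 0 0 15; -1 0 3 0 15; 0 0 0 0 15")

```text
t: 28.0
eef_pos: [549.3, -88.3, 109.9]
tcp_rot: [3.138, -0.023, 0.049]
ft_force: [1.3, 0.6, -3.8]
opening: 0.309
```

Run:
```python
from h import *
s=env.state();t=s['eef_pos'];print(t,s['tcp_rot'],s['ft_force'])
p,q=both(18)
a=49.5;c=(545.2,-88.6)
draw(p,[(hexpts(c,t[2]-51.6,a,38),(255,0,0)),(hexpts(c,t[2]-15.6,a,38),(255,0,255))],'w18c.png',(250,150,390,250),5)
```

```text
[549.29948152 -88.30622452 109.8787223 ] [ 3.13815471 -0.02272551  0.04855878] [ 1.28460475  0.60732891 -3.84535771]
```

View pics/w18c.png

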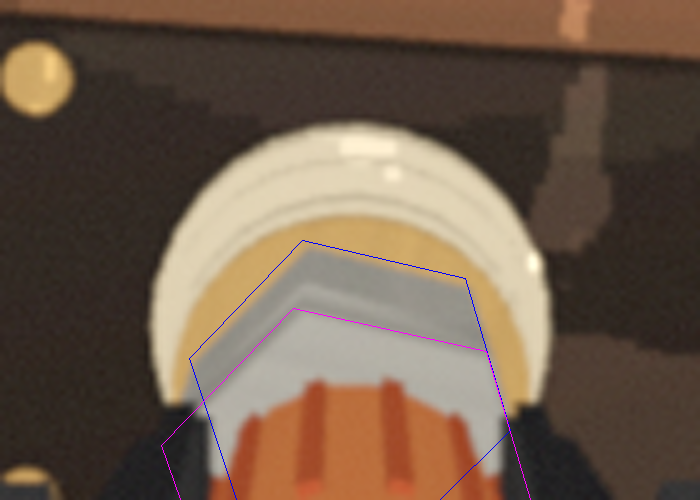

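>>> send_rows(plan="0 0 2 0 15; 0 -0.5 0.5 -0.14 15; 0 -0.5 0.5 -0.14 15")

```text
t: 28.4
eef_pos: [549.7, -86.8, 109.7]
tcp_rot: [3.132, -0.023, 0.334]
ft_force: [-0.3, 3.7, 5.5]
opening: 0.308
```

Run:
```python
from h import *
s=env.state();t=s['eef_pos'];print(t,s['tcp_rot'],s['ft_force'],s['moment'])
```

```text
[549.7101065  -86.83357779 109.7076507 ] [ 3.13156877 -0.02325463  0.33376799] [-0.25542896  3.71201337  5.48880593] [ 1.11135975 -0.03634451 -0.25007727]
```

>>> send_rows(plan="-0.5 -0.4 0.5 -0.14 15; -0.3 -0.5 0.5 -0.14 15; -0.3 -0.5 0.5 -0.14 15; 0 0 0 0 15")

```text
t: 28.8
eef_pos: [548.4, -84.9, 109.8]
tcp_rot: [3.123, -0.019, 0.773]
ft_force: [1.4, 1.6, -2.2]
opening: 0.312
```

Run:
```python
from h import *
s=env.state();t=s['eef_pos'];print(t,s['tcp_rot'],s['ft_force'],s['moment'],s['joints'][5])
p,q=both(19)
w=np.degrees(s['tcp_rot'][2]);a=49.5+w-np.degrees(.0486);c=(545.2,-88.6);print(a,545.2+4*np.cos(w/57.3),-88.5+4*np.sin(w/57.3))
draw(p,[(hexpts(c,58,a,38),(255,0,0)),(hexpts(c,94,a,38),(255,0,255))],'w19c.png',(250,150,390,250),5)
```

```text
[548.38610068 -84.87066351 109.84138022] [ 3.12276304 -0.01934473  0.77334557] [ 1.35485241  1.56388753 -2.23525021] [ 0.52874744 -0.39519347  0.023129  ] 0.5134224435207425
91.02486224228099 548.0624699084296 -85.70603041832321
```

View pics/w19c.png

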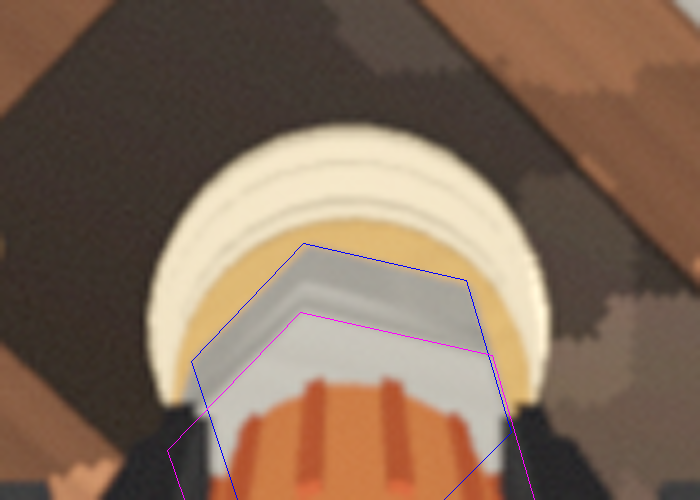

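>>> send_rows(plan="-0.4 0.3 0.5 -0.11 15; 0 -0.2 0.5 -0.1 15; 0 0 0 0 15")

```text
t: 29.2
eef_pos: [547.7, -84.5, 109.8]
tcp_rot: [3.121, -0.016, 0.976]
ft_force: [1.5, 2.3, -1.6]
opening: 0.312
```

Run:
```python
from h import *
s=env.state();t=s['eef_pos'];print(t,s['tcp_rot'],s['ft_force'],s['moment'],s['joints'][5])
p,q=both(20)
w=np.degrees(s['tcp_rot'][2]);a=49.5+w-np.degrees(.0486);c=(545.2,-88.6);print(a,545.2+4*np.cos(w/57.3),-88.5+4*np.sin(w/57.3))
draw(p,[(hexpts(c,58,a,38),(255,0,0)),(hexpts(c,94,a,38),(255,0,255))],'w20c.png',(250,150,390,250),5)
```

```text
[547.6531756  -84.48826817 109.81060385] [ 3.1211431  -0.01577122  0.97610784] [ 1.5347264   2.25325784 -1.58021562] [ 0.69175201 -0.33866328 -0.0264084 ] 0.3090981423843711
102.64228450027876 547.4412412110679 -85.18686887766106
```

View pics/w20c.png

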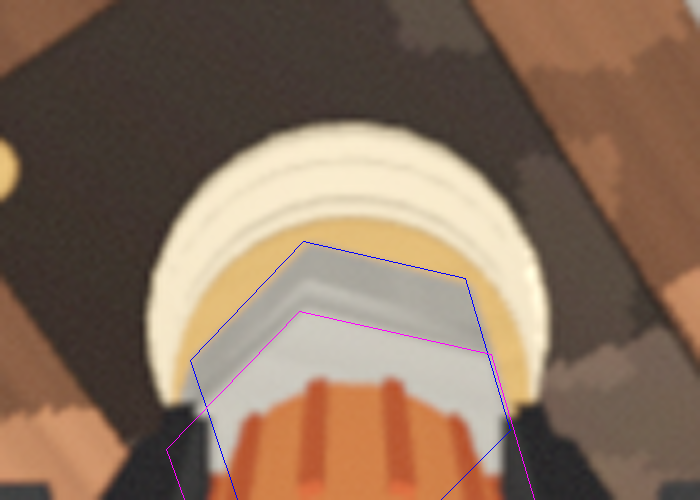

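View pics/c20.png

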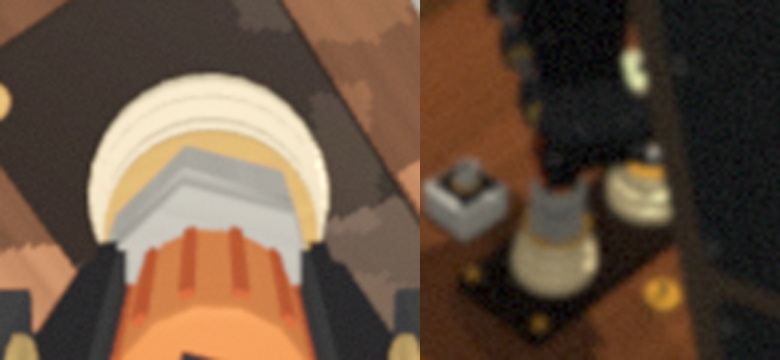

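>>> send_rows(plan="-0.2 0.6 3 0 15; 0 0 1.5 0 15")

```text
t: 29.5
eef_pos: [548.1, -85.6, 108.3]
tcp_rot: [3.12, -0.015, 0.969]
ft_force: [-5.3, 2.7, 18.2]
opening: 0.308
```

Run:
```python
from h import *
s=env.state();t=s['eef_pos'];print(t,s['tcp_rot'],s['ft_force'],s['moment'])
```

```text
[548.13144023 -85.59034307 108.26580409] [ 3.11974207 -0.01526716  0.96907168] [-5.33323854  2.74137787 18.24521233] [0.90615625 1.24607974 0.0014377 ]
```

>>> send_rows(plan="0 0 0.5 -0.03 15")

```text
t: 29.6
eef_pos: [547.9, -85.4, 108.4]
tcp_rot: [3.12, -0.015, 0.996]
ft_force: [-0.8, 4.4, 3.9]
opening: 0.316
```

Run:
```python
from h import *
s=env.state();t=s['eef_pos'];print(t,s['tcp_rot'],s['ft_force'],s['moment'])
```

```text
[547.88556457 -85.44576766 108.38028722] [ 3.1196662  -0.01478107  0.99646914] [-0.77466134  4.44926678  3.89718155] [ 1.16584153  0.17160439 -0.13087186]
```

>>> send_rows(plan="0 0 1.5 0 15")

```text
t: 29.7
eef_pos: [548.0, -85.5, 108.2]
tcp_rot: [3.119, -0.015, 0.995]
ft_force: [-6.6, 2.1, 29.3]
opening: 0.316
```

Run:
```python
from h import *
s=env.state();t=s['eef_pos'];print(t,s['tcp_rot'],s['ft_force'],s['moment'],s['opening'])
p,q=both(21)
cv2.imwrite('pics/s21c.png',cv2.resize(q['image'][110:310,230:430,::-1],None,fx=3,fy=3,interpolation=2))
```

```text
[548.0494899  -85.51797447 108.19660629] [ 3.1188443  -0.01508819  0.99475146] [-6.56058668  2.09094993 29.30713978] [ 0.89943317  1.28768776 -0.14300775] 0.3156788311776694
```

View pics/s21c.png

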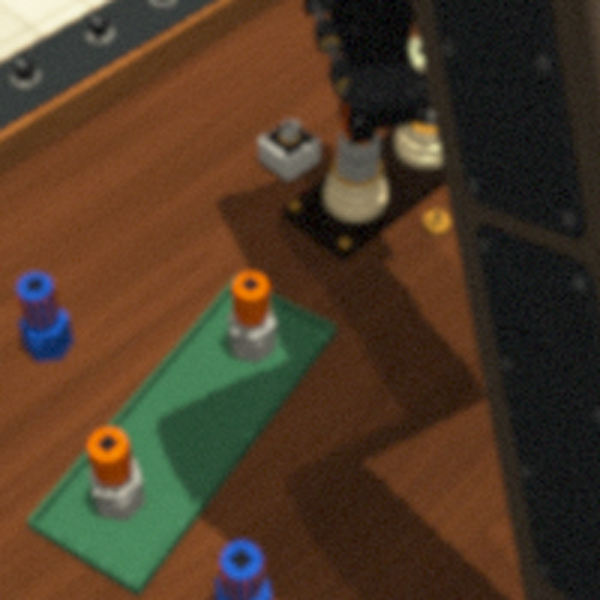

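View pics/w21.png

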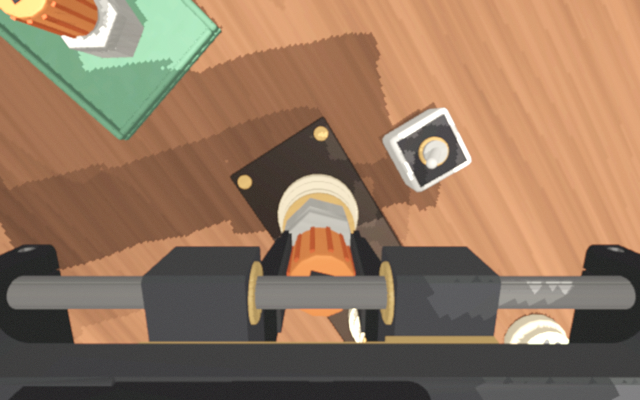

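>>> send_rows(plan="0 0 0.2 0 15")

```text
t: 29.9
eef_pos: [547.8, -85.4, 108.4]
tcp_rot: [3.119, -0.015, 0.991]
ft_force: [0.9, 4.2, -3.1]
opening: 0.311
```

Run:
```python
from h import *
s=env.state();print(s['eef_pos'],s['tcp_rot'],s['ft_force'],s['moment'],s['opening'])
print(job_done())
```

```text
[547.75733097 -85.44277184 108.43192563] [ 3.11920899 -0.01507462  0.99149686] [ 0.94078028  4.23393734 -3.06429851] [ 0.96939364 -0.08012396 -0.06303943] 0.31145229263449964
the job is handed in; nothing more can be done
None
```

The middle socket in the tray fits the nut nearest the chrome switch. I slackened that nut about an eighth of a turn anticlockwise and handed the job in at about 30 s, still gripping the socket on the nut.

- **Rejected socket:** I tried the tray socket nearest the board first. It stopped on top of the nut, rim about 12 mm above the washer, and would not drop with small turns and shifts. I stood it back upright in the tray.
- **Not tried:** I did not touch the third socket, because the second one fitted.
- **Fit:** The middle socket dropped to the washer and met sideways resistance after about 1.5 mm each way. That is a little over the stated 1 mm of play, because the arm gives, but far less than the 3 mm of a loose socket. It also resisted turning, with about 0.13–0.25 N m measured.
- **Turn:** The socket turned about 54°. Taking off the calculated play of about 7°, the nut turned about 45–48°. I worked that out rather than seeing it, since the socket hides the nut.

**Last checks:**
- The socket is gripped and pressed onto the washer, and the tool leans about 1.5°. The last force reading showed almost no downward push.
- The other two sockets stand upright in the tray.
- In the last pictures the switch and the one thumb nut in view look unmoved. The second thumb nut and the other two nuts were mostly hidden by the arm, and I did not compare the valve base with its start position.

**One thing that went wrong:** the tool tilt drifted up to about 3.5° during the trials. I reduced it by pushing sideways with the socket on the nut, which made the socket lean about 8° for a moment before I set it upright again.

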